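# Refuse the jewellery benches' supply box

### The job

Make the benches' supply box dead first, by pressing its test button so that the lever drops, then fit every fuse that lies on the bench into a bay of its own: one end against the spring contact, then tip the other end down until it lies home in both saddles. Swing the clear cover shut, push its captive knob in and turn it clockwise until it comes to its stop, and only then lift the lever back up so that it stays up. Do not knock the steel mug over.

Things in the scene. Friction and masses are not known exactly. Their poses are not given: they have to be found in the camera images.
- supply_box: grey box fixed to the bench: open fuse chamber with hinged clear cover and, on its left, a sloping pod with a black trip switch. Origin on the bench under the middle bay, x from the robot's side to the cover's hinge, y to the pod. In mm: chamber x -93..73, y -106..106, floor 12 high, walls 8 to 10 thick, 54 high (near rail x -93..-71: 56 high); pod y 106..198, up to 95 high, lever 130.
- bay0 (a point): right bay (y -56 of the box): where the centre of a fuse lies when home, 34 above the bench; x along the seated fuse, away from the robot's side; z up. Every bay has two copper V saddles, from 23 to 36 either side of this point along x, free between them for the fingers. Bays are 56 apart; the outer ones are 42 from the side walls.
- bay1 (a point): middle bay: home centre of a fuse, as bay0. Every bay ends far from the robot in a fixed contact, its face at x +39, its rail 38 above the bench. At the near end stands the spring contact, a copper plate 28 wide, top 49 above the bench, face at x -34 when free; it yields 20 towards -x (1.5 N at first, 2.8 N with a fuse home, 6.5 N at most).
- bay2 (a point): left bay (y +56): home centre of a fuse, as bay0. A fuse is 5 longer than the free gap: tilted 0.35 rad, far end up, its near end (axis 37 above the bench) presses the spring contact back until that end's centre is at x -45; then it is tipped level, the far end going down in front of the fixed contact. Let go, the spring pushes it against the fixed contact.
- fuse0: cartridge fuse: white ceramic tube, 24 in diameter, with an eight-sided brass cap 16 long and 26 across its flats on each end; 78 long in all, about 0.11 kg, lying on its side on the bench (axis 13 above it). Origin at its centre, x along its length; both ends are alike. One of up to three; may be absent.
- fuse1: cartridge fuse: white ceramic tube, 24 in diameter, with an eight-sided brass cap 16 long and 26 across its flats on each end; 78 long in all, about 0.11 kg, lying on its side on the bench (axis 13 above it). Origin at its centre, x along its length; both ends are alike. One of up to three; may be absent.
- fuse2: cartridge fuse: white ceramic tube, 24 in diameter, with an eight-sided brass cap 16 long and 26 across its flats on each end; 78 long in all, about 0.11 kg, lying on its side on the bench (axis 13 above it). Origin at its centre, x along its length; both ends are alike. One of up to three; may be absent.
- test_top (a point): centre of the top of the round grey test button, 20 in diameter, 10 proud of the black face of the trip switch, near its lower end. The face slopes 0.3 rad, its lower edge towards the robot's side; this point's z is the normal of the face, x points up the slope.
- test (a joint): travel of the test button (m), 0 out, 0.0075 fully in; the lever lets go at about 4 mm; fully in takes about 3 N; it springs back.
- lever (a joint): lever of the trip switch (rad): about 0.05 latched up, 1.0 dropped. A spring pulls it down; the test button lets it drop. To put it back, push it up the slope a little past 0 (stop at -0.12) until its catch snaps in (some 3 to 6 N near its tip); without the catch it drops again.
- lever_tip (a point): middle of the free end of the lever, 45 from its pivot. Grey, 20 wide across the slope, 10 thick. Its pivot axis runs across the slope, 62 up the slope from the test button's centre and 10 below the face. It leans 0.5 rad from the face's normal: up the slope (away from the robot's side) when up, down the slope when dropped.
- cover (a joint): hinge of the clear cover (rad): 0 shut, 1.8 fully open; it starts open, leaning back over the far side. Pushed well past upright (below about 1.0) it sinks shut by itself, slowly damped.
- hinge_line (a point): middle of the cover's hinge line, 56 above the bench, x and y as the box
- cover_edge (a point): middle of the cover's free edge, 166 from the hinge line. The cover is a plate 208 wide and 5 thick; shut, its top is 61 above the bench.
- knob_top (a point): centre of the top of the black fluted captive knob on the cover, 36 in diameter, 25 high, on the cover's middle line, 153 from the hinge line; z is its axis, away from the cover. A spring holds the head 16 clear of the cover when out.
- knob_push (a joint): how far the knob is pushed in (m): 0 sprung out, 0.014 at most; spring 1.6 N at first, 4.4 N at the end. Its thread catches only beyond 8 mm, with the cover shut; screwed home it stays at 0.012.
- knob_turn (a joint): turn of the knob (rad), growing clockwise seen from above; starts at 0 to 0.25, stop at 2.6. Not pushed in, it is blocked at about 0.45. Once the thread has caught (beyond about 0.8) it stays in when let go, and turning draws it further in.
- steel_mug: steel mug, 72 wide and 70 high with a handle, standing on the bench; not part of the job. Origin at the centre of its underside, z up.
- steel_block: plain round steel bench block, 64 in diameter, 24 high, 0.6 kg, lying loose on the bench; not part of the job. Origin at the centre of its underside, z up.
Mind the look-alikes: they are no part of the job. What is shaped like the fuse1 but purple or red is not meant.

How it is judged:
By the outcome, as a careful person would: the job done as asked, in the order asked, and still so for the second after the job is handed in, with the robot touching nothing.
Of fuse0, fuse1, fuse2 only 2 to 3 are there at a start; the rules pass over those that are not, and their reading is None.
At some moment in a run one of fuse0, fuse1, fuse2 may be knocked a few centimetres aside while the robot is not near it.
Once in a run the grip may slacken for a moment while it holds something.
It also fails if it takes over 210 s, if anything falls off the work surface, if the arm or the gripper's body presses on something with over 40 N, if the wrist force passes 120 N, or if a joint passes its speed limit or range.

### The arm

A 6-joint arm with a two-finger parallel gripper is mounted at the origin on the work surface. World frame = base frame: x ahead of the robot, y to its left, z up, the work surface at z = 0. Lengths are in m, angles in rad, forces in N, time in s.
With the tool pointing down it reaches from about 0.35 to 0.975 m from the base axis. Payload 4.9 kg.
Tool frame: the origin (TCP) lies between the finger pads; the fingertips stand 14 mm ahead of it and the grasp point (between the pads) lies 5 mm behind it (manip.finger_overhang is the distance from the TCP to the fingertips, in m); z points along the fingers, y is the line along which they close (so a half turn about z gives the same grasp; the last joint's range is limited). The gripper opens to 85 mm and grips with 20 to 120 N. Pads are 22 mm wide; open, the fingers measure 114 mm over their backs; the gripper's body (76 mm by 85 mm) begins 54 mm behind the grasp point. The pads swing forward as they close: fully open they stand 13 mm farther back than shut.
Start: joints at [-1.465, 0.053, 1.613, -0, 1.476, -0.119], TCP at [0.139, -0.609, 0.245] pointing down, gripper open.
Joint ranges: [-3.01, 3.01], [-1.01, 2.22], [0.06, 2.58], [-1.02, 4.17], [0.09, 2.62], [-3.14, 3.14]. Speed limits (rad/s): [2.57, 2.57, 3.14, 3.14, 3.14, 3.14].

### API

Orientations are given as a unit quaternion [w, x, y, z].
In Python, from plant import manip, grab_frame gives the robot as it stands.
- The arm moves only by the tool servo_tool, never from a script. Its argument "deltas" is a list that holds one entry, the list of rows, each a list of 5 numbers: the opening in per cent of the stroke, from 0 (shut) to 100 (fully open), then the shift along the world's x, y, z in m, then the turn about the world's z in degrees. A call has exactly 8 rows; each row shifts and turns the commanded pose from where the row before left it; what a row does not reach is not made up. A row lasts 1/10 s, in which the tool goes at most 50 mm and 8.59 degrees, less where a joint would pass 70% of its speed; a pose out of reach is approached as far as the arm can. A call is refused whole if a number of a shift passes 0.05 or a number of a turn 8.59, either way. A call with a gripper value outside its range is refused whole. The fingers move at their own pace and stop on an object; the grip force is fixed at half the most. Time passes only in rows, so rows that do not move let the fingers close, or fill a call up. It gives the time, the measured TCP pose, the force, the opening and the grip force at its end, in the units of the state.
- manip.state(): the state, without advancing time (a new reading comes with each control period).
- grab_frame(name): name is "scene" or "side" or "wrist"; returns a dict with "pixels" (384x512x3 uint8, red, green, blue), "z_map" (384x512 float32, m along the optical axis (not along the pixel's ray), 0 where there is no reading), "fx", "fy", "cx", "cy" (pixels), "rvec" (rotation vector, rad) and "tvec" (3), from world to camera coordinates, as OpenCV has them; the wrist camera has in their place "T_tool_cam" (4x4, takes a point from camera to tool coordinates, whose origin is the TCP and whose axes are the flange's). Camera axes: x right, y down, z forward; pixel columns grow to the right and rows downward; lengths in m; the calibration is good to about 2 mm. The wrist camera is an equidistant fisheye: a pixel r from the principal point sees the ray r / f radians off the axis. A picture is of the moment at which its call begins: read the wrist's pose just before it.
- manip.job_done(): hands the job in; it is judged then, once.
The state is a dict: "time": time; "joint_pos": joint angles; "joint_vel": joint speeds; "joint_efforts": joint torques, N m; "tool_pos": TCP position; "tool_rot": TCP orientation; "contact_force": force on the tool from outside, world axes, zero at the start; "ft_torque": the same for the moment, N m; "gripper_width": opening from 0.0 (shut) to 1.0 (fully open); "grasp_force": force on a finger pad.
Only numpy, scipy, OpenCV 4.12 (cv2) and the standard library are available. Lean on these libraries where they do the work, as an engineer would, in place of code of your own. Each camera call takes 0.05 s, during which the arm holds its last target. There are 200 camera calls.

## Working session

There is one attempt and no reset: what is moved stays moved. The work goes in short steps, Python scripts to look and compute and a tool call to move; the robot and the scene stay as the last step left them, time stands still between calls to the robot, and variables do not carry over. Pictures are saved under pics/ and viewed, at most 14 in all, crops included, and the job is handed in when it is done.

Besides the shell and the picture viewer there is one more tool, called after "Request:" as a command line: name --argument value ..., lists and objects as JSON in quotes. servo_tool: Moves the arm, as the interface text tells. Its arguments: {"type":"object","properties":{"deltas":{"type":"array"}},"required":["deltas"]}

```bash
mkdir -p pics; ls; python3 - <<'E'
from plant import manip, grab_frame
import cv2, numpy as np
s=manip.state(); print({k:np.round(v,3).tolist() for k,v in s.items()}, manip.finger_overhang)
ims=[]
for n in ("scene","side","wrist"):
    f=grab_frame(n); np.savez(f"pics/{n}0.npz",**f); 
    cv2.imwrite(f"pics/{n}0.png",f["pixels"][:,:,::-1])
    print(n,{k:np.round(v,3).tolist() for k,v in f.items() if k not in("pixels","z_map")})
E
```

```text
pics
{'time': 0.0, 'joint_pos': [-1.465, 0.053, 1.614, -0.0, 1.476, -0.119], 'joint_vel': [-0.0, 0.0, -0.001, 0.002, 0.001, 0.0], 'joint_efforts': [0.0, -39.368, -37.017, -0.0, 0.007, -0.0], 'tool_pos': [0.139, -0.609, 0.244], 'tool_rot': [-0.001, 0.994, 0.112, 0.0], 'contact_force': [0.138, -0.28, 0.543], 'ft_torque': [0.038, -0.028, 0.028], 'grasp_force': 0.0, 'gripper_width': 0.999} 0.014
scene {'fx': 455.546, 'fy': 455.546, 'cx': 251.649, 'cy': 188.827, 'rvec': [2.304, -0.163, 0.084], 'tvec': [-0.474, 0.127, 1.369]}
side {'fx': 372.788, 'fy': 372.788, 'cx': 258.126, 'cy': 190.08, 'rvec': [0.42, -2.756, 1.205], 'tvec': [0.429, 0.161, 0.995]}
wrist {'fx': 297.319, 'fy': 297.319, 'cx': 255.657, 'cy': 187.974, 'T_tool_cam': [[0.001, -0.955, -0.298, 0.075], [1.0, 0.001, 0.0, 0.001], [0.0, -0.298, 0.955, -0.129], [0.0, 0.0, 0.0, 1.0]]}
```

View pics/scene0.png

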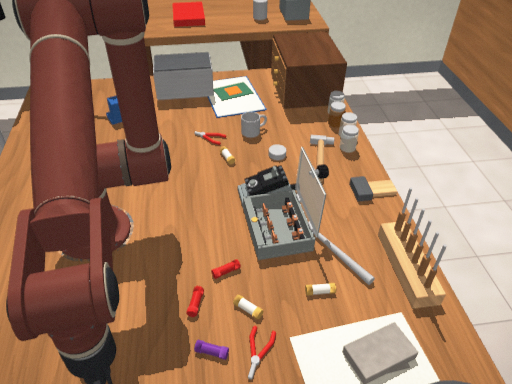

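View pics/side0.png

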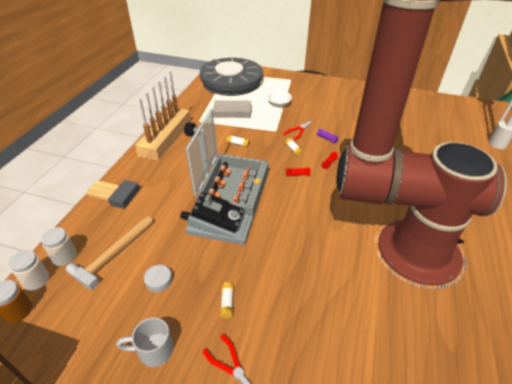

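```bash
cat > h.py <<'E'
import numpy as np, cv2
from scipy.spatial.transform import Rotation as R
def load(n): return dict(np.load(f"pics/{n}.npz"))
def ext(f):
    M=cv2.Rodrigues(f["rvec"])[0]; return M,np.ravel(f["tvec"])
def cloud(f):
    v,u=np.mgrid[:384,:512]; z=f["z_map"]
    P=np.stack([(u-f["cx"])/f["fx"]*z,(v-f["cy"])/f["fy"]*z,z],-1)
    M,t=ext(f); W=(P-t)@M; W[z<=0]=np.nan; return W
def ray(f,u,v,h):
    M,t=ext(f); d=np.array([(u-f["cx"])/f["fx"],(v-f["cy"])/f["fy"],1])@M; o=-t@M
    return o+d*(h-o[2])/d[2]
def proj(f,p):
    M,t=ext(f); c=M@np.asarray(p)+t; return f["fx"]*c[0]/c[2]+f["cx"],f["fy"]*c[1]/c[2]+f["cy"]
def caps(f):
    hsv=cv2.cvtColor(f["pixels"],cv2.COLOR_RGB2HSV); W=cloud(f)
    m=((hsv[...,0]>18)&(hsv[...,0]<32)&(hsv[...,1]>150)&(hsv[...,2]>120)&(W[...,2]<.05)&(W[...,2]>.004)).astype(np.uint8)
    n,l,st,c=cv2.connectedComponentsWithStats(m)
    return [(c[i].round(1),st[i,4],ray(f,*c[i],.018).round(4)) for i in range(1,n) if st[i,4]>12]
E
python3 - <<'E'
from h import *
for n in("scene0","side0"):
    f=load(n); print(n)
    for c in caps(f): print(c)
    W=cloud(f)
# top-down height map
img=np.zeros((560,560,3),np.uint8)
big=[]
f=load("scene0"); g=load("side0")
for n,(u0,v0,u1,v1) in (("scene0",(225,150,345,270)),("side0",(170,110,290,250))):
    p=load(n)["pixels"][v0:v1,u0:u1,::-1]; big.append(cv2.resize(p,(400,400*(v1-v0)//(u1-u0)),interpolation=cv2.INTER_CUBIC)[:466])
h=max(b.shape[0] for b in big)
big=[cv2.copyMakeBorder(b,0,h-b.shape[0],0,0,cv2.BORDER_CONSTANT) for b in big]
cv2.imwrite("pics/box.png",np.hstack(big))
for q in((240,185),(255,255),(312,245),(300,200)): print(q,cloud(f)[q[1],q[0]].round(3))
E
```

```text
scene0
(array([230.7, 159.3]), np.int32(18), array([0.4428, 0.2658, 0.018 ]))
(array([333. , 287.4]), np.int32(27), array([ 0.6508, -0.3092,  0.018 ]))
(array([308.8, 289.1]), np.int32(37), array([ 0.5861, -0.3057,  0.018 ]))
(array([238.2, 296.4]), np.int32(16), array([ 0.3993, -0.3027,  0.018 ]))
(array([236.6, 301.7]), np.int32(16), array([ 0.3933, -0.3179,  0.018 ]))
(array([257.6, 312.6]), np.int32(48), array([ 0.4419, -0.3571,  0.018 ]))
side0
(array([228.2, 138.4]), np.int32(16), array([ 0.6525, -0.301 ,  0.018 ]))
(array([245.9, 142.5]), np.int32(26), array([ 0.5849, -0.2974,  0.018 ]))
(array([298.1, 151.6]), np.int32(36), array([ 0.3982, -0.3024,  0.018 ]))
(array([227.5, 285.3]), np.int32(44), array([0.4442, 0.2652, 0.018 ]))
(array([225.9, 312. ]), np.int32(103), array([0.4236, 0.3311, 0.018 ]))
(240, 185) [0.457 0.119 0.025]
(255, 255) [ 0.466 -0.158 -0.   ]
(312, 245) [ 0.628 -0.167  0.028]
(300, 200) [ 0.625 -0.015  0.062]
```

View pics/box.png

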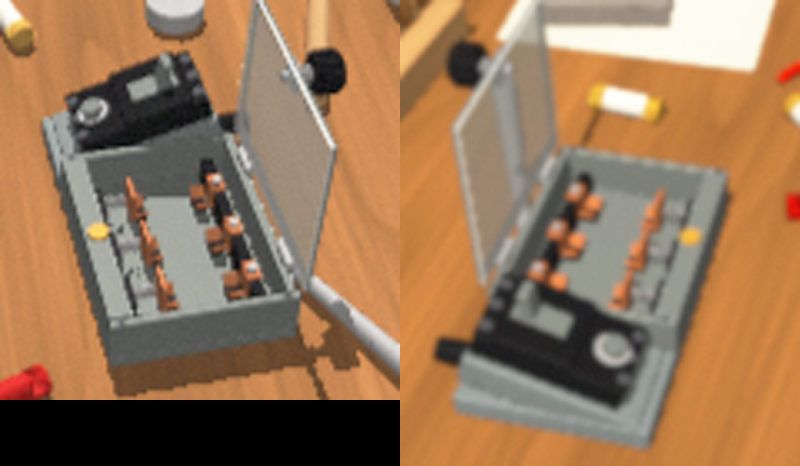

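```bash
cat >> h.py <<'E'
def tri(f,a,g,b):
    A=[];B=[]
    for h,(u,v) in((f,a),(g,b)):
        M,t=ext(h); d=np.array([(u-h["cx"])/h["fx"],(v-h["cy"])/h["fy"],1])@M; d/=np.linalg.norm(d); o=-t@M
        Q=np.eye(3)-np.outer(d,d); A.append(Q); B.append(Q@o)
    p=np.linalg.lstsq(np.vstack(A),np.hstack(B),rcond=None)[0]
    return p.round(4)
E
python3 - <<'E'
from h import *
f=load("scene0"); g=load("side0")
print("nut",ray(f,254.1,219.3,.057),ray(g,257,181.1,.057),tri(f,(254.1,219.3),g,(257,181.1)))
print("nearR",ray(f,258.6,246.6,.055),ray(g,266.6,162.5,.055))
print("farR",ray(f,314.4,239.1,.054),ray(g,218.9,155.6,.054))
print("nearL",ray(f,247.5,195.6,.055),ray(g,246.5,213.5,.055))
print("button",tri(f,(252.6,183),g,(233.9,214.4)))
print("lever",tri(f,(225+.3*167,150+.3*65),g,(170+.3*127,110+.3*292)))
# colour masks: copper
for n in("scene0","side0"):
    q=load(n); hsv=cv2.cvtColor(q["pixels"],cv2.COLOR_RGB2HSV); W=cloud(q)
    m=((hsv[...,0]>20)&(hsv[...,0]<32)&(hsv[...,1]>120)&(abs(W[...,2]-.057)<.012)).astype(np.uint8)
    n_,l,st,c=cv2.connectedComponentsWithStats(m); print(n,[(c[i].round(1),st[i,4],ray(q,*c[i],.057).round(4)) for i in range(1,n_) if st[i,4]>4 and st[i,4]<60])
# rim edges in depth: points z .05..0.058, pca
    r=W[(W[...,2]>.050)&(W[...,2]<.060)&(W[...,0]>.4)&(W[...,0]<.7)&(W[...,1]>-.18)&(W[...,1]<.11)]
    r=r[:, :2].astype(np.float32); print(n,len(r),cv2.minAreaRect(r))
# fuse axes
E
```

```text
nut [ 0.47516826 -0.071461    0.057     ] [ 0.47493461 -0.07129174  0.057     ] [ 0.4751 -0.0714  0.0569]
nearR [ 0.47232495 -0.17453167  0.055     ] [ 0.47279079 -0.16697552  0.055     ]
farR [ 0.63221138 -0.16798453  0.054     ] [ 0.62841319 -0.15482364  0.054     ]
nearL [0.47028698 0.03373742 0.055     ] [0.46373052 0.06163668 0.055     ]
button [0.4929 0.0815 0.0623]
lever [0.563  0.0845 0.1071]
scene0 [(array([254.1, 218.6]), np.int32(15), array([ 0.4755, -0.0686,  0.057 ]))]
scene0 991 ((0.5426925420761108, -0.03152400255203247), (0.16906309127807617, 0.29145559668540955), 4.017233371734619)
side0 [(array([146.8, 145.2]), np.int32(20), array([ 0.8719, -0.1297,  0.057 ])), (array([256.7, 180.6]), np.int32(7), array([ 0.4764, -0.0733,  0.057 ]))]
side0 775 ((0.5432143211364746, -0.029284000396728516), (0.17171111702919006, 0.2849055826663971), 2.676882028579712)
```

Request:
servo_tool --deltas '[[[0,0.018,0.025,0.0075,-1.2],[0,0.018,0.025,0.0075,-1.2],[0,0.018,0.025,0.0075,-1.2],[0,0.018,0.025,0.0075,-1.2],[0,0.018,0.025,0.0075,-1.2],[0,0.018,0.025,0.0075,-1.2],[0,0.018,0.025,0.0075,-1.2],[0,0.018,0.025,0.0075,-1.2]]]'

```text
time: 0.95
tool_pos: [0.2838, -0.408, 0.3053]
tool_rot: [-0.0, 1.0, 0.028, -0.0]
contact_force: [-0.3, 0.5, -0.3]
gripper_width: 0.002
grasp_force: 0.0
```

Request:
servo_tool --deltas '[[[0,0.018,0.025,0,0],[0,0.018,0.025,0,0],[0,0.018,0.025,0,0],[0,0.018,0.025,0,0],[0,0.018,0.025,0,0],[0,0.018,0.025,0,0],[0,0.018,0.025,0,0],[0,0.018,0.025,0,0]]]'

```text
time: 1.75
tool_pos: [0.4278, -0.208, 0.305]
tool_rot: [-0.0, 1.0, 0.029, -0.0]
contact_force: [0.9, -0.8, -0.7]
gripper_width: 0.0
grasp_force: 0.0
```

Request:
servo_tool --deltas '[[[0,0.018,0.025,0,0],[0,0.018,0.025,0,0],[0,0.018,0.025,0,0],[0,0.018,0.025,0,0],[0,0.018,0.025,0,0],[0,0.018,0.025,0,0],[0,0.018,0.025,0,0],[0,0,0,0,0]]]'

```text
time: 2.55
tool_pos: [0.5542, -0.0318, 0.3046]
tool_rot: [-0.001, 1.0, 0.03, -0.0]
contact_force: [-0.4, -0.9, -0.3]
gripper_width: -0.001
grasp_force: 0.0
```

```bash
cat >> h.py <<'E'
def shot(n,out):
    from plant import manip, grab_frame
    s=manip.state(); f=grab_frame(n); f["tp"]=np.array(s["tool_pos"]); f["tr"]=np.array(s["tool_rot"])
    np.savez(f"pics/{out}.npz",**f); cv2.imwrite(f"pics/{out}.png",f["pixels"][:,:,::-1]); return f
def wray(f,u,v,h):
    w,x,y,z=f["tr"]; M=R.from_quat([x,y,z,w]).as_matrix(); T=f["T_tool_cam"]
    d=np.array([u-f["cx"],v-f["cy"]]); r=np.hypot(*d)+1e-9; th=r/f["fx"]
    c=np.r_[d/r*np.sin(th),np.cos(th)]; dw=M@T[:3,:3]@c; o=M@T[:3,3]+f["tp"]
    return (o+dw*(h-o[2])/dw[2]).round(4)
E
python3 - <<'E'
from h import *
f=shot("wrist","w1"); cv2.imwrite("pics/w1b.png",cv2.resize(f["pixels"][:,:,::-1],(800,600),interpolation=cv2.INTER_CUBIC))
E
```

```text
(no output)
```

View pics/w1b.png

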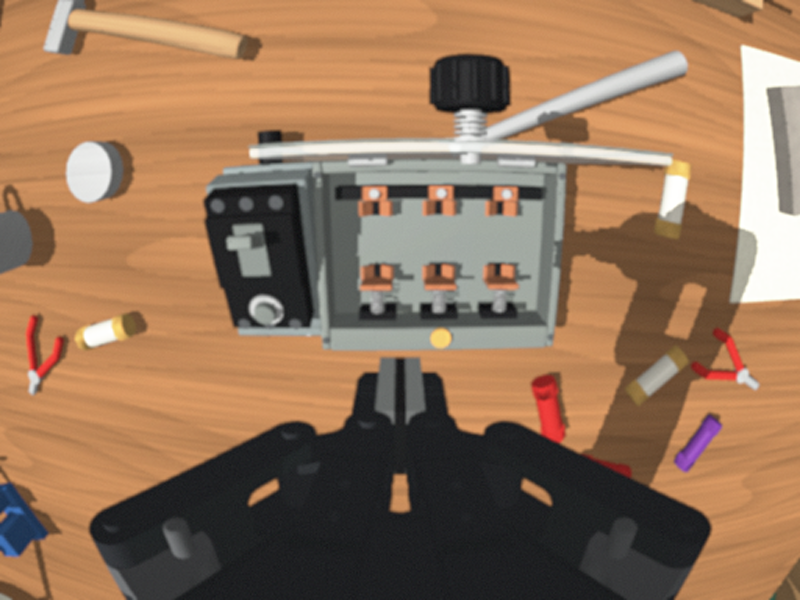

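```bash
python3 - <<'E'
from h import *
f=load("w1"); k=.64
def p(u,v,h): return wray(f,u*k,v*k,h)
nut=p(441,338,.057); print("nut",nut)
print("button",p(266,310,.062),"nearR",p(552,345,.056),"farR",p(564,164,.054),"nearL",p(325,347,.056))
print("spring",[p(u,288,.049) for u in(376,440,502)])
print("fixed studs",[p(u,v,.05) for u,v in((375,194),(441,193),(506,194))])
print("fuses",[ (p(*a,.02),p(*b,.02)) for a,b in(((85,335),(125,327)),((680,170),(668,230)),((678,360),(640,392)))])
for yaw in(np.deg2rad(3.4),):
    O=nut[:2]+.08*np.array([np.cos(yaw),np.sin(yaw)]); print("O",O)
# yellow/white masks for the fuses
hsv=cv2.cvtColor(f["pixels"],cv2.COLOR_RGB2HSV)
m=((hsv[...,0]>18)&(hsv[...,0]<30)&(hsv[...,1]>140)&(hsv[...,2]>90)).astype(np.uint8)
n,l,st,c=cv2.connectedComponentsWithStats(m)
print([(c[i].round(1).tolist(),int(st[i,4]),wray(f,*c[i],.018).tolist()) for i in range(1,n) if st[i,4]>40])
E
```

```text
nut [ 0.4735 -0.0746  0.057 ]
button [0.4915 0.0797 0.062 ] nearR [ 0.4711 -0.1786  0.056 ] farR [ 0.6335 -0.1665  0.054 ] nearL [0.4577 0.0278 0.056 ]
spring [array([ 0.5134, -0.0152,  0.049 ]), array([ 0.5168, -0.0704,  0.049 ]), array([ 0.5203, -0.1252,  0.049 ])]
fixed studs [array([ 0.5943, -0.0103,  0.05  ]), array([ 0.5987, -0.0645,  0.05  ]), array([ 0.6025, -0.1192,  0.05  ])]
fuses [(array([0.4284, 0.3213, 0.02  ]), array([0.444 , 0.2596, 0.02  ])), (array([ 0.6468, -0.3076,  0.02  ]), array([ 0.5845, -0.3028,  0.02  ])), (array([ 0.4417, -0.3548,  0.02  ]), array([ 0.4015, -0.3137,  0.02  ]))]
O [ 0.55335919 -0.06985549]
[([426.9, 146.4], 85, [0.5854, -0.3027, 0.018]), ([80.8, 210.4], 53, [0.4413, 0.2595, 0.018]), ([433.5, 227.9], 64, [0.4457, -0.3538, 0.018]), ([406.8, 251.0], 60, [0.4003, -0.3092, 0.018])]
```

Request:
servo_tool --deltas '[[[0,-0.00775,0.014,-0.015,0.07],[0,-0.00775,0.014,-0.015,0.07],[0,-0.00775,0.014,-0.015,0.07],[0,-0.00775,0.014,-0.015,0.07],[0,-0.00775,0.014,-0.015,0.07],[0,-0.00775,0.014,-0.015,0.07],[0,-0.00775,0.014,-0.015,0.07],[0,-0.00775,0.014,-0.015,0.07]]]'

```text
time: 3.4
tool_pos: [0.4907, 0.0779, 0.1845]
tool_rot: [0.0, 0.999, 0.033, 0.0]
contact_force: [0.7, 0.0, -1.1]
gripper_width: -0.003
grasp_force: 0.0
```

Request:
servo_tool --deltas '[[[0,0,0,-0.014,0],[0,0,0,-0.014,0],[0,0,0,-0.014,0],[0,0,0,-0.014,0],[0,0,0,-0.014,0],[0,0,0,-0.014,0],[0,0,0,-0.01,0],[0,0,0,0,0]]]'

```text
time: 4.2
tool_pos: [0.49, 0.0776, 0.0892]
tool_rot: [-0.0, 0.999, 0.033, -0.002]
contact_force: [0.4, 0.8, 0.4]
gripper_width: 0.001
grasp_force: 0.0
```

Request:
servo_tool --deltas '[[[0,0,0,-0.0025,0],[0,0,0,-0.0025,0],[0,0,0,-0.0025,0],[0,0,0,-0.0025,0],[0,0,0,-0.002,0],[0,0,0,-0.002,0],[0,0,0,-0.001,0],[0,0,0,0,0]]]'

```text
time: 5.0
tool_pos: [0.4925, 0.0778, 0.0787]
tool_rot: [0.0, 0.999, 0.034, 0.001]
contact_force: [-4.4, 0.2, 12.9]
gripper_width: -0.001
grasp_force: 6.6
```

Request:
servo_tool --deltas '[[[0,0,0,0.015,0],[0,0,0,0.015,0],[0,0,0,0.02,0],[0,0,0,0.02,0],[0,0,0,0.02,0],[0,0,0,0.02,0],[0,0,0,0.02,0],[0,0,0,0,0]]]'

```text
time: 5.8
tool_pos: [0.493, 0.0778, 0.2102]
tool_rot: [0.0, 0.999, 0.034, 0.003]
contact_force: [1.0, -0.1, 0.2]
gripper_width: -0.005
grasp_force: 0.0
```

```bash
python3 - <<'E'
from h import *
f=shot("wrist","w2"); g=shot("side","s2")
a=cv2.resize(f["pixels"][:,:,::-1],(512,384)); b=cv2.resize(g["pixels"][110:250,170:290,::-1],(288,336),interpolation=cv2.INTER_CUBIC)
b=cv2.copyMakeBorder(b,0,48,0,0,cv2.BORDER_CONSTANT); cv2.imwrite("pics/p2.png",np.hstack([a,b])); print(f["tp"])
E
```

```text
[0.4930282  0.07777846 0.21023805]
```

View pics/p2.png

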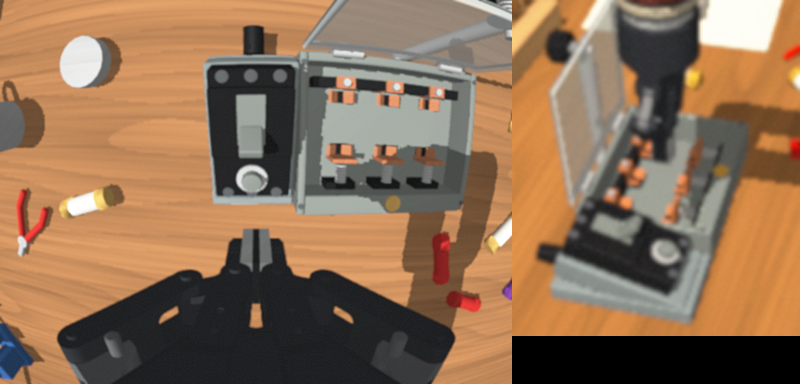

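```bash
python3 - <<'E'
from h import *
from plant import manip
f=load("w2"); hsv=cv2.cvtColor(f["pixels"],cv2.COLOR_RGB2HSV)
m=((hsv[...,0]>18)&(hsv[...,0]<30)&(hsv[...,1]>140)&(hsv[...,2]>90)).astype(np.uint8)
n,l,st,c=cv2.connectedComponentsWithStats(m)
C=[(c[i].round(1).tolist(),int(st[i,4]),wray(f,*c[i],.018).tolist()) for i in range(1,n) if st[i,4]>25]; print(C)
print("white mid",wray(f,83,204,.024)); s=load("scene0"); print("mug",ray(s,250,126,.05), ray(load("side0"),153,345,.03))
print(np.round(manip.state()["joint_pos"],2))
E
```

```text
[([107.1, 200.1], 59, [0.4412, 0.2592, 0.018]), ([391.9, 203.1], 123, [0.4615, -0.0951, 0.018]), ([65.5, 213.6], 34, [0.4157, 0.3301, 0.018]), ([489.7, 246.0], 57, [0.3985, -0.3034, 0.018])]
white mid [0.4351 0.2935 0.024 ]
mug [0.53246758 0.41400904 0.05      ] [0.53763042 0.45113171 0.03      ]
[ 0.01 -0.23  1.95  0.    1.43  1.51]
```

Request:
servo_tool --deltas '[[[55,-0.0074,0.0274,0,8.5],[55,-0.0074,0.0274,0,8.5],[55,-0.0074,0.0274,0,8.5],[55,-0.0074,0.0274,0,8.5],[55,-0.0074,0.0274,0,8.5],[55,-0.0074,0.0274,0,8.5],[55,-0.0074,0.0274,0,8.5],[55,-0.0074,0.0274,0,8.5]]]'

```text
time: 6.7
tool_pos: [0.4307, 0.2975, 0.2042]
tool_rot: [-0.0, 0.808, 0.589, -0.002]
contact_force: [0.5, -0.5, 0.2]
gripper_width: 0.551
grasp_force: 0.0
```

Request:
servo_tool --deltas '[[[55,0,0,-0.01,8.5],[55,0,0,-0.01,8.5],[55,0,0,-0.01,8.5],[55,0,0,-0.01,8.5],[55,0,0,-0.01,2],[55,0,0,-0.01,0],[55,0,0,0,0],[55,0,0,0,0]]]'

```text
time: 7.5
tool_pos: [0.4317, 0.2967, 0.1455]
tool_rot: [-0.0, 0.589, 0.808, -0.001]
contact_force: [-0.0, 1.0, -0.1]
gripper_width: 0.551
grasp_force: 0.0
```

```bash
cat >> h.py <<'E'
def wcaps(f,h=.018):
    hsv=cv2.cvtColor(f["pixels"],cv2.COLOR_RGB2HSV)
    m=((hsv[...,0]>18)&(hsv[...,0]<30)&(hsv[...,1]>140)&(hsv[...,2]>70)).astype(np.uint8)
    n,l,st,c=cv2.connectedComponentsWithStats(m)
    return [(c[i].round(1).tolist(),int(st[i,4]),wray(f,*c[i],h).tolist()) for i in range(1,n) if st[i,4]>40]
def wcloud(f):
    v,u=np.mgrid[:384,:512].astype(float); d=np.stack([u-f["cx"],v-f["cy"]],-1); r=np.linalg.norm(d,axis=-1,keepdims=True)+1e-9; th=r/f["fx"]
    c=np.concatenate([d/r*np.tan(th),np.ones_like(r)],-1)*f["z_map"][...,None]
    w,x,y,z=f["tr"]; M=R.from_quat([x,y,z,w]).as_matrix(); T=f["T_tool_cam"]
    return (c@T[:3,:3].T+T[:3,3])@M.T+f["tp"]
E
python3 - <<'E'
from h import *
f=shot("wrist","w3"); print(f["tp"],f["tr"]); 
for c in wcaps(f): print(c)
g=load("w1"); W=wcloud(g); O=np.array([.554,-.068]); a=.068; Rm=np.array([[np.cos(a),-np.sin(a)],[np.sin(a),np.cos(a)]])
for n,W in(("w1",W),("w2",wcloud(load("w2"))),("sc",cloud(load("scene0"))),("sd",cloud(load("side0")))):
    B=(W[...,:2]-O)@Rm; z=W[...,2]
    print(n)
    for lo,hi in((-93,-71),(-60,-50),(-50,-44),(-44,-38),(-38,-34),(-34,-28),(-28,-20),(-10,10),(22,30),(30,36),(36,42),(42,48),(48,56),(56,63)):
        row=[]
        for y in(-.056,0,.056):
            m=(B[...,0]>lo/1e3)&(B[...,0]<hi/1e3)&(abs(B[...,1]-y)<.012)
            row.append((int(m.sum()),np.round(np.nanpercentile(z[m],[50,97])*1e3).tolist() if m.sum()>3 else 0))
        print(lo,hi,row)
E
```

```text
[0.43166766 0.29670977 0.14549358] [-3.71951631e-04  5.89166488e-01  8.08011279e-01 -6.96324117e-04]
([258.3, 148.0], 448, [0.4229, 0.3269, 0.018])
([258.3, 217.6], 343, [0.4432, 0.2647, 0.018])
w1
-93 -71 [(229, [56.0, 58.0]), (242, [58.0, 61.0]), (244, [56.0, 57.0])]
-60 -50 [(105, [34.0, 40.0]), (103, [33.0, 40.0]), (98, [32.0, 41.0])]
-50 -44 [(44, [36.0, 40.0]), (41, [37.0, 40.0]), (40, [36.0, 40.0])]
-44 -38 [(26, [49.0, 50.0]), (16, [37.0, 40.0]), (23, [39.0, 48.0])]
-38 -34 [(80, [48.0, 50.0]), (78, [48.0, 50.0]), (40, [49.0, 50.0])]
-34 -28 [(114, [25.0, 48.0]), (119, [26.0, 49.0]), (164, [30.0, 49.0])]
-28 -20 [(117, [19.0, 27.0]), (124, [18.0, 27.0]), (118, [17.0, 27.0])]
-10 10 [(222, [12.0, 14.0]), (3606, [365.0, 387.0]), (1647, [347.0, 360.0])]
22 30 [(81, [22.0, 28.0]), (85, [21.0, 27.0]), (480, [389.0, 395.0])]
30 36 [(72, [22.0, 28.0]), (80, [20.0, 27.0]), (72, [21.0, 27.0])]
36 42 [(50, [40.0, 43.0]), (46, [41.0, 44.0]), (52, [39.0, 43.0])]
42 48 [(73, [42.0, 46.0]), (84, [42.0, 46.0]), (87, [41.0, 46.0])]
48 56 [(120, [13.0, 42.0]), (120, [13.0, 42.0]), (121, [13.0
[... 2224 characters left out ...]

-44 -38 [(21, [27.0, 44.0]), (26, [25.0, 44.0]), (20, [27.0, 44.0])]
-38 -34 [(15, [31.0, 50.0]), (9, [47.0, 50.0]), (13, [49.0, 50.0])]
-34 -28 [(3, 0), (7, [18.0, 48.0]), (3, 0)]
-28 -20 [(9, [20.0, 26.0]), (11, [18.0, 25.0]), (10, [20.0, 28.0])]
-10 10 [(33, [12.0, 14.0]), (33, [11.0, 14.0]), (20, [12.0, 15.0])]
22 30 [(17, [19.0, 25.0]), (24, [18.0, 25.0]), (13, [21.0, 27.0])]
30 36 [(12, [21.0, 27.0]), (13, [20.0, 25.0]), (6, [25.0, 26.0])]
36 42 [(23, [27.0, 41.0]), (23, [28.0, 42.0]), (17, [35.0, 42.0])]
42 48 [(10, [42.0, 45.0]), (11, [40.0, 45.0]), (9, [42.0, 45.0])]
48 56 [(2, 0), (4, [42.0, 43.0]), (4, [41.0, 44.0])]
56 63 [(4, [12.0, 30.0]), (5, [33.0, 40.0]), (5, [41.0, 53.0])]
```

Request:
servo_tool --deltas '[[[55,0.001,-0.001,-0.018,0.3],[55,0,0,-0.018,0],[55,0,0,-0.018,0],[55,0,0,-0.018,0],[55,0,0,-0.018,0],[55,0,0,-0.018,0],[55,0,0,-0.014,0],[55,0,0,-0.008,0]]]'

```text
time: 8.35
tool_pos: [0.4329, 0.2958, 0.0154]
tool_rot: [-0.0, 0.587, 0.81, -0.0]
contact_force: [0.2, 0.4, -0.4]
gripper_width: 0.55
grasp_force: 0.0
```

Request:
servo_tool --deltas '[[[0,0,0,0,0],[0,0,0,0,0],[0,0,0,0,0],[0,0,0,0,0],[0,0,0,0,0],[0,0,0,0,0],[0,0,0,0,0],[0,0,0,0,0]]]'

```text
time: 9.15
tool_pos: [0.4334, 0.2961, 0.0167]
tool_rot: [0.0, 0.587, 0.81, 0.0]
contact_force: [0.0, -0.4, 2.9]
gripper_width: 0.264
grasp_force: 59.0
```

Request:
servo_tool --deltas '[[[0,0,0,0.018,0],[0,0,0,0.018,0],[0,0,0,0.018,8.5],[0,0,0,0.018,8.5],[0,0,0,0.018,8.5],[0,0,0,0.018,8.5],[0,0,0,0.018,8.5],[0,0,0,0.018,8.5]]]'

```text
time: 9.95
tool_pos: [0.4328, 0.2958, 0.1605]
tool_rot: [-0.0, 0.178, 0.984, -0.0]
contact_force: [0.4, 0.0, -1.4]
gripper_width: 0.261
grasp_force: 59.0
```

Request:
servo_tool --deltas '[[[0,0.0155,-0.0385,0,8.2],[0,0.0155,-0.0385,0,8.2],[0,0.0155,-0.0385,0,8.2],[0,0.0155,-0.0385,0,0],[0,0.0155,-0.0385,0,0],[0,0.0155,-0.0385,0,0],[0,0.0155,-0.0385,0,0],[0,0.0155,-0.0385,0,0]]]'

```text
time: 10.75
tool_pos: [0.5564, -0.0115, 0.1599]
tool_rot: [-0.0, -0.029, 1.0, 0.0]
contact_force: [1.1, 0.2, -1.2]
gripper_width: 0.261
grasp_force: 59.1
```

Request:
servo_tool --deltas '[[[0,0,0,0,0],[0,0,0,0,0],[0,0,0,0,0],[0,0,0,0,0],[0,0,0,0,0],[0,0,0,0,0],[0,0,0,0,0],[0,0,0,0,0]]]'

```text
time: 11.55
tool_pos: [0.5563, -0.0096, 0.1604]
tool_rot: [0.0, -0.029, 1.0, -0.0]
contact_force: [0.0, -0.3, -1.3]
gripper_width: 0.258
grasp_force: 59.2
```

```bash
python3 - <<'E'
from h import *
f=shot("wrist","w4"); g=shot("scene","c4"); print(f["tp"],f["tr"])
a=cv2.resize(f["pixels"][:,:,::-1],(512,384)); b=cv2.resize(g["pixels"][130:274,230:338,::-1],(288,384),interpolation=cv2.INTER_CUBIC)
cv2.imwrite("pics/p4.png",np.hstack([a,b]))
for c in wcaps(f,.16): print(c)
E
```

```text
[ 0.55631476 -0.00962429  0.16036848] [ 6.50690360e-05 -2.88335160e-02  9.99584226e-01 -8.46560327e-06]
([8.8, 39.0], 171, [0.4417, -0.1547, 0.16])
([241.2, 197.9], 614, [0.5252, -0.0194, 0.16])
([269.3, 176.4], 63, [0.5142, -0.0073, 0.16])
([19.5, 191.3], 141, [0.5301, -0.151, 0.16])
([238.1, 310.2], 85, [0.5919, -0.0187, 0.16])
```

View pics/p4.png

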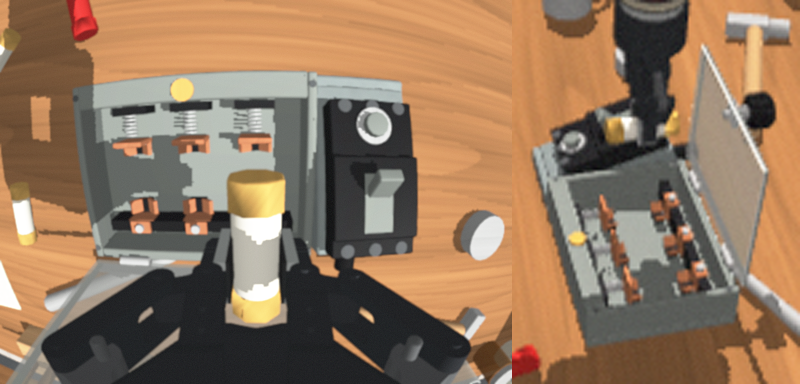

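```bash
python3 - <<'E'
from h import *
f=load("w4")
for u,v,h in((254,135,.049),(191,136,.049),(131,138,.049),(145,229,.046),(195,230,.046),(181.5,90,.057)): print(u,v,wray(f,u,v,h))
W=wcloud(f); O=np.array([.554,-.068]); a=.068; Rm=np.array([[np.cos(a),-np.sin(a)],[np.sin(a),np.cos(a)]])
B=(W[...,:2]-O)@Rm; z=W[...,2]
m=(z>.047)&(z<.052)&(B[...,0]>-.045)&(B[...,0]<-.03)
for y in(-.056,0,.056):
    q=B[m&(abs(B[...,1]-y)<.02)]; print(y,len(q),q.mean(0).round(4),q.min(0).round(4),q.max(0).round(4))
m=(z>.044)&(z<.048)&(B[...,0]>.04)&(B[...,0]<.05)
for y in(-.056,0,.056):
    q=B[m&(abs(B[...,1]-y)<.01)]; print(y,len(q),q.mean(0).round(4) if len(q) else 0)
# held fuse
T=W[(z>.13)&(z<.18)&(abs(W[...,0]-.556)<.06)&(abs(W[...,1]+.01)<.012)]; print(T.min(0),T.max(0), np.percentile(T,[2,98],axis=0))
E
```

```text
254 135 [ 0.5096 -0.0151  0.049 ]
191 136 [ 0.5128 -0.0668  0.049 ]
131 138 [ 0.5157 -0.1208  0.049 ]
145 229 [ 0.602  -0.1133  0.046 ]
195 230 [ 0.5987 -0.0641  0.046 ]
181.5 90 [ 0.4752 -0.0739  0.057 ]
-0.056 166 [-0.0359 -0.0549] [-0.0387 -0.0691] [-0.0331 -0.0414]
0 192 [-0.0361  0.0003] [-0.0388 -0.0137] [-0.0335  0.014 ]
0.056 217 [-0.0363  0.0564] [-0.0389  0.0419] [-0.0338  0.0697]
-0.056 48 [ 0.045  -0.0553]
0 47 [0.0446 0.0006]
0.056 0 0
[ 0.51355599 -0.02198864  0.14489497] [0.59269351 0.00198312 0.17998698] [[ 0.51436699 -0.02160079  0.15412621]
 [ 0.58919853  0.00080167  0.17251655]]
```

Request:
servo_tool --deltas '[[[0,0.0034,-0.0018,-0.012,0.6],[0,0,0,-0.012,0],[0,0,0,-0.012,0],[0,0,0,-0.012,0],[0,0,0,-0.012,0],[0,0,0,-0.012,0],[0,0,0,-0.012,0],[0,0,0,-0.009,0]]]'

```text
time: 12.45
tool_pos: [0.5593, -0.0116, 0.0659]
tool_rot: [-0.001, -0.034, 0.999, 0.0]
contact_force: [-0.0, -0.2, -1.1]
gripper_width: 0.26
grasp_force: 59.2
```

Request:
servo_tool --deltas '[[[0,0,0,-0.001,0],[0,0,0,-0.001,0],[0,0,0,-0.001,0],[0,0,0,-0.001,0],[0,0,0,-0.001,0],[0,0,0,0,0],[0,0,0,0,0],[0,0,0,0,0]]]'

```text
time: 13.25
tool_pos: [0.5598, -0.0117, 0.0624]
tool_rot: [0.0, -0.034, 0.999, -0.0]
contact_force: [0.3, -0.1, -1.5]
gripper_width: 0.261
grasp_force: 59.2
```

Request:
servo_tool --deltas '[[[0,0,0,-0.001,0],[0,0,0,-0.001,0],[0,0,0,-0.001,0],[0,0,0,0,0],[0,0,0,0,0],[0,0,0,0,0],[0,0,0,0,0],[0,0,0,0,0]]]'

```text
time: 14.05
tool_pos: [0.5597, -0.0117, 0.0593]
tool_rot: [-0.0, -0.034, 0.999, 0.0]
contact_force: [-0.4, 0.1, -1.8]
gripper_width: 0.26
grasp_force: 59.2
```

Request:
servo_tool --deltas '[[[0,0,0,-0.001,0],[0,0,0,-0.001,0],[0,0,0,0,0],[0,0,0,0,0],[0,0,0,0,0],[0,0,0,0,0],[0,0,0,0,0],[0,0,0,0,0]]]'

```text
time: 14.85
tool_pos: [0.5598, -0.0117, 0.0574]
tool_rot: [0.0, -0.034, 0.999, -0.0]
contact_force: [0.7, -0.1, -1.7]
gripper_width: 0.26
grasp_force: 59.2
```

Request:
servo_tool --deltas '[[[0,-0.002,0,0,0],[0,-0.002,0,0,0],[0,-0.002,0,0,0],[0,-0.002,-0.0005,0,0],[0,-0.002,0,0,0],[0,-0.002,0,0,0],[0,0,0,0,0],[0,0,0,0,0]]]'

```text
time: 15.65
tool_pos: [0.5482, -0.0123, 0.0577]
tool_rot: [0.001, -0.034, 0.999, -0.0]
contact_force: [3.5, -0.5, -1.5]
gripper_width: 0.26
grasp_force: 59.2
```

```bash
python3 - <<'E'
from h import *
f=shot("wrist","w5"); g=shot("scene","c5"); print(f["tp"])
a=cv2.resize(f["pixels"][60:300,130:380,::-1],(500,480),interpolation=cv2.INTER_CUBIC); b=cv2.resize(g["pixels"][160:280,235:310,::-1],(300,480),interpolation=cv2.INTER_CUBIC)
cv2.imwrite("pics/p5.png",np.hstack([a,b]))
E
```

```text
[ 0.54817708 -0.01233619  0.05765804]
```

View pics/p5.png

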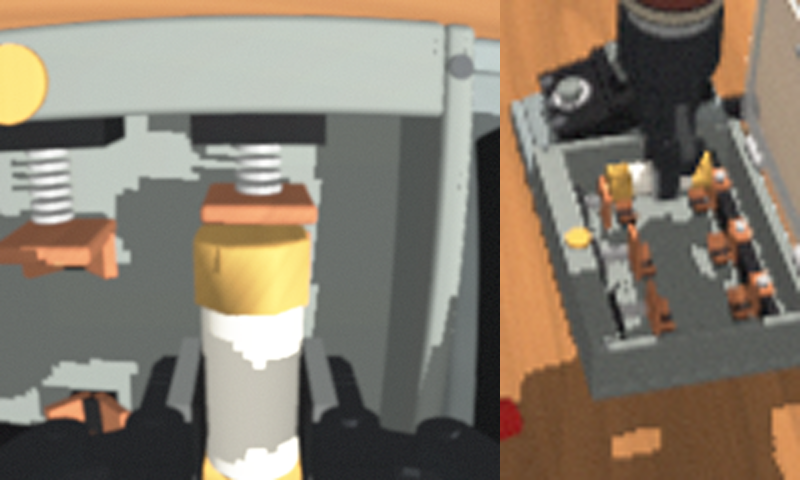

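Request:
servo_tool --deltas '[[[0,-0.003,-0.0002,0,0],[0,0,0,-0.003,0],[0,0,0,-0.003,0],[0,0,0,-0.003,0],[0,0,0,-0.003,0],[0,0,0,-0.003,0],[0,0,0,-0.003,0],[0,0,0,0,0]]]'

```text
time: 16.55
tool_pos: [0.5448, -0.0122, 0.039]
tool_rot: [0.0, -0.034, 0.999, 0.0]
contact_force: [5.2, 0.2, -0.8]
gripper_width: 0.258
grasp_force: 59.5
```

Request:
servo_tool --deltas '[[[0,0,0,-0.001,0],[0,0,0,-0.001,0],[0,0,0,-0.001,0],[0,0,0,-0.001,0],[0,0,0,0,0],[0,0,0,0,0],[0,0,0,0,0],[0,0,0,0,0]]]'

```text
time: 17.35
tool_pos: [0.5455, -0.0113, 0.0379]
tool_rot: [0.0, -0.034, 0.999, 0.001]
contact_force: [-2.1, 6.1, 15.7]
gripper_width: 0.261
grasp_force: 61.3
```

Request:
servo_tool --deltas '[[[0,0,0,0.002,0],[42,0,0,0,0],[42,0,0,0,0],[42,0,0,0,0],[42,0,0,0,0],[42,0,0,0.005,0],[42,0,0,0.015,0],[42,0,0,0.02,0]]]'

```text
time: 18.15
tool_pos: [0.544, -0.0123, 0.0777]
tool_rot: [-0.001, -0.034, 0.999, 0.0]
contact_force: [0.6, 0.1, 0.2]
gripper_width: 0.418
grasp_force: 0.0
```

Request:
servo_tool --deltas '[[[42,0,0,0.02,0],[42,0,0,0.03,0],[42,0,0,0.03,0],[42,0,0,0.03,0],[42,0,-0.02,0.02,0],[42,0,-0.03,0,0],[42,0,-0.03,0,0],[42,0,-0.03,0,0]]]'

```text
time: 18.95
tool_pos: [0.5449, -0.1234, 0.2094]
tool_rot: [0.001, -0.034, 0.999, -0.0]
contact_force: [0.2, -1.2, -0.5]
gripper_width: 0.426
grasp_force: 0.0
```

```bash
python3 - <<'E'
from h import *
f=shot("wrist","w6"); g=shot("scene","c6"); s=shot("side","s6"); print(f["tp"],f["tr"])
a=cv2.resize(f["pixels"][:,:,::-1],(512,384)); b=cv2.resize(g["pixels"][130:274,230:338,::-1],(288,384),interpolation=cv2.INTER_CUBIC)
cv2.imwrite("pics/p6.png",np.hstack([a,b]))
print("wrist");[print(c) for c in wcaps(f)]
for q in(g,s): print("cam");[print(c) for c in caps(q)]
O=np.array([.554,-.068]); a=.068; Rm=np.array([[np.cos(a),-np.sin(a)],[np.sin(a),np.cos(a)]])
W=wcloud(f); B=(W[...,:2]-O)@Rm; z=W[...,2]
for x in(-36,-28,-15,15,28,36):
    m=(abs(B[...,0]-x/1e3)<.003)&(abs(B[...,1]-.056)<.008)&(z<.1); print(x,m.sum(),np.percentile(z[m],[50,97]).round(4) if m.sum()>3 else 0)
E
```

```text
[ 0.544923   -0.12344932  0.20939855] [ 1.08203990e-03 -3.40892273e-02  9.99418092e-01 -4.81275550e-04]
wrist
([104.4, 37.0], 230, [0.3986, -0.3096, 0.018])
([70.6, 77.5], 143, [0.4442, -0.3559, 0.018])
([356.9, 157.9], 164, [0.5244, -0.0108, 0.018])
([108.8, 190.0], 162, [0.5833, -0.3039, 0.018])
([348.6, 212.7], 90, [0.5914, -0.01, 0.018])
cam
(array([286.1, 206.9]), np.int32(14), array([0.5887, 0.0054, 0.018 ]))
(array([266.5, 209. ]), np.int32(15), array([0.526 , 0.0044, 0.018 ]))
(array([308.9, 286.9]), np.int32(15), array([ 0.5882, -0.2989,  0.018 ]))
(array([333.1, 288.4]), np.int32(25), array([ 0.6503, -0.3123,  0.018 ]))
(array([310., 292.]), np.int32(17), array([ 0.5871, -0.3151,  0.018 ]))
(array([258. , 312.3]), np.int32(34), array([ 0.4429, -0.3563,  0.018 ]))
cam
(array([228.1, 138.5]), np.int32(15), array([ 0.6524, -0.3004,  0.018 ]))
(array([245.9, 142.7]), np.int32(25), array([ 0.5844, -0.2962,  0.018 ]))
(array([298.2, 151.4]), np.int32(37), array([ 0.3981, -0.304 ,  0.018 ]))
(array([214.5, 191.2]), np.int32(26), array([ 0.5959, -0.0302,  0.018 ]))
(array([235.3, 196.4]), np.int32(30), array([ 0.5288, -0.0278,  0.018 ]))
-36 80 [0.047  0.0481]
-28 81 [0.0473 0.0485]
-15 84 [0.0456 0.0475]
15 80 [0.0454 0.0471]
28 67 [0.0469 0.0481]
36 66 [0.0466 0.048 ]
```

View pics/p6.png

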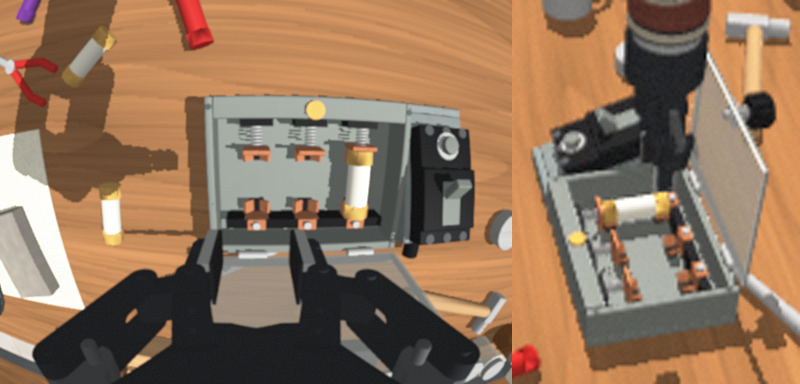

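Request:
servo_tool --deltas '[[[50,-0.0155,-0.0262,0,-7],[50,-0.0155,-0.0262,0,-7],[50,-0.0155,-0.0262,0,-7],[50,-0.0155,-0.0262,0,-7],[50,-0.0155,-0.0262,0,-7],[50,-0.0155,-0.0262,0,-7],[50,-0.0155,-0.0262,0,-7],[50,-0.0155,-0.0262,0,0]]]'

```text
time: 19.9
tool_pos: [0.4206, -0.332, 0.2082]
tool_rot: [0.0, 0.384, 0.923, 0.0]
contact_force: [0.5, 0.0, -0.7]
gripper_width: 0.502
grasp_force: 0.0
```

Request:
servo_tool --deltas '[[[50,0,0,-0.01,0],[50,0,0,-0.01,0],[50,0,0,-0.01,0],[50,0,0,-0.01,0],[50,0,0,-0.01,0],[50,0,0,-0.01,0],[50,0,0,0,0],[50,0,0,0,0]]]'

```text
time: 20.7
tool_pos: [0.4207, -0.3318, 0.147]
tool_rot: [-0.0, 0.384, 0.924, 0.0]
contact_force: [1.1, -0.0, -0.4]
gripper_width: 0.498
grasp_force: 0.0
```

```bash
python3 - <<'E'
from h import *
f=shot("wrist","w7"); print(f["tp"],f["tr"],np.degrees(2*np.arctan2(f["tr"][2],f["tr"][1])))
cc=[c for c in wcaps(f)]; [print(c) for c in cc]
g=load("w6"); print([wray(g,*p,.01) for p in((52,66),(46,100),(10,68))])
hsv=cv2.cvtColor(f["pixels"],cv2.COLOR_RGB2HSV); W=wcloud(f)
m=((hsv[...,0]<8)|(hsv[...,0]>172))&(hsv[...,1]>150)&(W[...,2]<.04)
d=np.hypot(W[...,0]-.421,W[...,1]+.333); d[~m]=9; i=np.unravel_index(d.argmin(),d.shape); print("nearest red",i,W[i],d.min())
E
```

```text
[ 0.42073551 -0.3317905   0.14699181] [-2.82265625e-04  3.83545363e-01  9.23521987e-01  1.20411058e-04] 134.89306919879328
([497.0, 45.5], 144, [0.4942, -0.0357, 0.018])
([254.4, 149.1], 420, [0.397, -0.3117, 0.018])
([254.5, 217.7], 251, [0.4429, -0.3577, 0.018])
([380.2, 263.5], 188, [0.5784, -0.3016, 0.018])
[array([ 0.4258, -0.3939,  0.01  ]), array([ 0.4699, -0.4035,  0.01  ]), array([ 0.4189, -0.4783,  0.01  ])]
nearest red (np.int64(223), np.int64(223)) [ 0.42804554 -0.38708975  0.00727961] 0.05454668485079389
```

Request:
servo_tool --deltas '[[[50,-0.0007,-0.0025,-0.018,0.2],[50,0,0,-0.018,0],[50,0,0,-0.018,0],[50,0,0,-0.018,0],[50,0,0,-0.018,0],[50,0,0,-0.018,0],[50,0,0,-0.014,0],[50,0,0,-0.0085,0]]]'

```text
time: 21.55
tool_pos: [0.4199, -0.3344, 0.016]
tool_rot: [-0.0, 0.382, 0.924, 0.0]
contact_force: [-0.7, -0.1, 0.5]
gripper_width: 0.499
grasp_force: 0.0
```

Request:
servo_tool --deltas '[[[0,0,0,0,0],[0,0,0,0,0],[0,0,0,0,0],[0,0,0,0,0],[0,0,0,0,0],[0,0,0,0,0],[0,0,0,0,0],[0,0,0,0,0]]]'

```text
time: 22.35
tool_pos: [0.42, -0.3345, 0.0169]
tool_rot: [0.0, 0.382, 0.924, -0.0]
contact_force: [0.6, 0.1, 0.0]
gripper_width: 0.261
grasp_force: 58.8
```

Request:
servo_tool --deltas '[[[0,0,0,0.018,0],[0,0,0,0.018,0],[0,0,0,0.018,8.1],[0,0,0,0.018,8.1],[0,0,0,0.018,8.1],[0,0,0,0.018,8.1],[0,0,0,0.018,8.1],[0,0,0,0.018,8.1]]]'

```text
time: 23.15
tool_pos: [0.4199, -0.3343, 0.1614]
tool_rot: [-0.0, -0.035, 0.999, 0.0]
contact_force: [0.6, -0.2, -0.3]
gripper_width: 0.264
grasp_force: 58.9
```

Request:
servo_tool --deltas '[[[0,0.0179,0.0333,0,0],[0,0.0179,0.0333,0,0],[0,0.0179,0.0333,0,0],[0,0.0179,0.0333,0,0],[0,0.0179,0.0333,0,0],[0,0.0179,0.0333,0,0],[0,0.0179,0.0333,0,0],[0,0.0179,0.0333,0,0]]]'

```text
time: 23.95
tool_pos: [0.5637, -0.0666, 0.1607]
tool_rot: [0.0, -0.032, 0.999, -0.0]
contact_force: [0.0, -0.4, 0.0]
gripper_width: 0.268
grasp_force: 59.0
```

Request:
servo_tool --deltas '[[[0,0,0,0,0],[0,0,0,0,0],[0,0,0,0,0],[0,0,0,0,0],[0,0,0,0,0],[0,0,0,0,0],[0,0,0,0,0],[0,0,0,0,0]]]'

```text
time: 24.75
tool_pos: [0.5632, -0.0683, 0.1608]
tool_rot: [-0.0, -0.032, 0.999, -0.0]
contact_force: [-0.4, -0.2, 0.0]
gripper_width: 0.259
grasp_force: 59.1
```

```bash
cat >> h.py <<'E'
def held(f):
    W=wcloud(f); D=W-f["tp"]; w,x,y,z=f["tr"]; D=D@R.from_quat([x,y,z,w]).as_matrix()
    m=(abs(D[...,0])<.06)&(abs(D[...,1])<.009)&(abs(D[...,2])<.03); T=D[m]
    print("held tool-frame x 1/99%",np.percentile(T[:,0],[.5,1,99,99.5]).round(4),len(T))
    for a,b in((-.02,-.013),(.013,.02),(.026,.034),(.034,.05)): q=T[(T[:,0]>a)&(T[:,0]<b)]; print((a,b),len(q),np.percentile(q[:,2],[3,10]).round(4) if len(q)>5 else "")
E
python3 - <<'E'
from h import *
print("old");held(load("w4")); f=shot("wrist","w8"); print(f["tp"],np.degrees(2*np.arctan2(f["tr"][2],f["tr"][1]))); held(f); [print(c) for c in wcaps(f)]
E
```

```text
old
held tool-frame x 1/99% [-0.0348 -0.0341  0.042   0.0421] 5678
(-0.02, -0.013) 381 [-0.0091 -0.0087]
(0.013, 0.02) 517 [-0.0091 -0.0087]
(0.026, 0.034) 684 [-0.0102 -0.0098]
(0.034, 0.05) 1204 [-0.0101 -0.0096]
[ 0.56316858 -0.06829808  0.16079847] 183.65851965931063
held tool-frame x 1/99% [-0.0361 -0.0355  0.0408  0.0408] 5680
(-0.02, -0.013) 361 [-0.0091 -0.0087]
(0.013, 0.02) 530 [-0.0092 -0.0087]
(0.026, 0.034) 691 [-0.0102 -0.0099]
(0.034, 0.05) 1127 [-0.01   -0.0096]
([316.8, 143.3], 210, [0.5237, -0.015, 0.018])
([246.9, 195.5], 984, [0.579, -0.0771, 0.018])
([50.7, 188.4], 161, [0.5866, -0.3031, 0.018])
([309.9, 212.6], 89, [0.593, -0.0136, 0.018])
([239.0, 311.5], 111, [0.724, -0.0789, 0.018])
```

Request:
servo_tool --deltas '[[[0,-0.0009,0.0005,-0.014,0.2],[0,0,0,-0.014,0],[0,0,0,-0.014,0],[0,0,0,-0.014,0],[0,0,0,-0.014,0],[0,0,0,-0.014,0],[0,0,0,-0.014,0],[0,0,0,-0.0053,0]]]'

```text
time: 25.6
tool_pos: [0.5612, -0.0673, 0.0552]
tool_rot: [-0.002, -0.034, 0.999, 0.0]
contact_force: [-0.1, -0.3, -1.5]
gripper_width: 0.263
grasp_force: 59.1
```

Request:
servo_tool --deltas '[[[0,-0.002,0,0,0],[0,-0.002,0,0,0],[0,-0.002,0,0,0],[0,-0.002,-0.0005,0,0],[0,-0.002,0,0,0],[0,-0.002,0,0,0],[0,-0.003,-0.0005,0,0],[0,0,0,0,0]]]'

```text
time: 26.4
tool_pos: [0.5479, -0.0686, 0.0583]
tool_rot: [0.001, -0.034, 0.999, -0.0]
contact_force: [4.1, 2.0, 1.9]
gripper_width: 0.26
grasp_force: 59.2
```

Request:
servo_tool --deltas '[[[0,-0.001,0,0,0],[0,0,0,-0.003,0],[0,0,0,-0.003,0],[0,0,0,-0.003,0],[0,0,0,-0.003,0],[0,0,0,-0.003,0],[0,0,0,-0.003,0],[0,0,0,0,0]]]'

```text
time: 27.2
tool_pos: [0.5465, -0.0685, 0.0393]
tool_rot: [0.0, -0.034, 0.999, 0.0]
contact_force: [5.9, 0.7, 1.4]
gripper_width: 0.263
grasp_force: 59.4
```

Request:
servo_tool --deltas '[[[0,0,0,-0.001,0],[0,0,0,-0.001,0],[0,0,0,-0.001,0],[0,0,0,-0.001,0],[0,0,0,0,0],[0,0,0,0,0],[0,0,0,0,0],[0,0,0,0,0]]]'

```text
time: 28.0
tool_pos: [0.5472, -0.0678, 0.0383]
tool_rot: [0.0, -0.034, 0.999, 0.001]
contact_force: [-2.9, 6.0, 18.5]
gripper_width: 0.26
grasp_force: 61.3
```

Seated; release, go up and over toward the third fuse.

Request:
servo_tool --deltas '[[[0,0,0,0.002,0],[42,0,0,0,0],[42,0,0,0,0],[42,0,0,0,0],[42,0,0,0,0],[42,0,0,0.005,0],[42,0,0,0.015,0],[42,0,0,0.02,0]]]'

```text
time: 28.8
tool_pos: [0.5456, -0.0685, 0.0779]
tool_rot: [-0.001, -0.034, 0.999, 0.0]
contact_force: [1.0, 0.4, 0.4]
gripper_width: 0.42
grasp_force: 0.0
```

Request:
servo_tool --deltas '[[[50,0,0,0.02,0],[50,0,0,0.03,0],[50,0,0,0.03,0],[50,0,0,0.03,0],[50,0,-0.02,0.02,0],[50,0,-0.03,0,0],[50,0,-0.03,0,0],[50,0,-0.03,0,0]]]'

```text
time: 29.6
tool_pos: [0.5465, -0.1797, 0.2096]
tool_rot: [0.001, -0.034, 0.999, -0.001]
contact_force: [-0.3, 0.1, -0.6]
gripper_width: 0.498
grasp_force: 0.0
```

```bash
cat >> h.py <<'E'
def seat(f,y):
    O=np.array([.554,-.068]); a=.068; Rm=np.array([[np.cos(a),-np.sin(a)],[np.sin(a),np.cos(a)]])
    W=wcloud(f); B=(W[...,:2]-O)@Rm; z=W[...,2]
    for x in(-36,-28,-15,15,28,36):
        m=(abs(B[...,0]-x/1e3)<.003)&(abs(B[...,1]-y)<.008)&(z<.1); print(x,m.sum(),np.percentile(z[m],[50,97]).round(4) if m.sum()>3 else 0)
E
python3 - <<'E'
from h import *
f=shot("wrist","w9"); print(f["tp"]); [print(c) for c in wcaps(f)]; seat(f,0); print(); seat(f,.056)
E
```

```text
[ 0.5465403  -0.17969588  0.20962023]
([357.4, 160.0], 190, [0.5284, -0.0661, 0.018])
([403.0, 160.6], 177, [0.5234, -0.0062, 0.018])
([148.6, 191.8], 180, [0.5833, -0.306, 0.018])
([349.7, 215.1], 113, [0.5961, -0.0643, 0.018])
([393.3, 213.3], 119, [0.5909, -0.0052, 0.018])
([157.2, 241.9], 44, [0.6494, -0.2986, 0.018])
-36 76 [0.0474 0.0488]
-28 81 [0.0472 0.0484]
-15 80 [0.0458 0.0475]
15 80 [0.0453 0.047 ]
28 71 [0.0466 0.0478]
36 65 [0.0469 0.0478]

-36 69 [0.047  0.0483]
-28 65 [0.0471 0.0484]
-15 84 [0.0449 0.0475]
15 77 [0.0451 0.0469]
28 62 [0.0466 0.0481]
36 51 [0.0466 0.0479]
```

Request:
servo_tool --deltas '[[[50,0.0088,-0.0155,-0.0078,-0.4],[50,0.0088,-0.0155,-0.0078,-0.4],[50,0.0088,-0.0155,-0.0078,-0.4],[50,0.0088,-0.0155,-0.0078,-0.4],[50,0.0088,-0.0155,-0.0078,-0.4],[50,0.0088,-0.0155,-0.0078,-0.4],[50,0.0088,-0.0155,-0.0078,-0.4],[50,0.0088,-0.0155,-0.0078,-0.4]]]'

```text
time: 30.45
tool_pos: [0.6173, -0.3032, 0.1463]
tool_rot: [0.0, -0.006, 1.0, -0.0]
contact_force: [-0.1, 0.6, 0.2]
gripper_width: 0.503
grasp_force: 0.0
```

Request:
servo_tool --deltas '[[[50,0,0,0,0],[50,0,0,0,0],[50,0,0,0,0],[50,0,0,0,0],[50,0,0,0,0],[50,0,0,0,0],[50,0,0,0,0],[50,0,0,0,0]]]'

```text
time: 31.25
tool_pos: [0.6167, -0.3025, 0.1451]
tool_rot: [-0.0, -0.006, 1.0, -0.0]
contact_force: [-0.1, 0.2, -0.7]
gripper_width: 0.497
grasp_force: 0.0
```

```bash
python3 - <<'E'
from h import *
f=shot("wrist","w10"); print(f["tp"],np.degrees(2*np.arctan2(f["tr"][2],f["tr"][1]))); [print(c) for c in wcaps(f)]
E
```

```text
[ 0.61670806 -0.30248547  0.14513917] 180.68746960646712
([505.4, 55.0], 128, [0.4626, -0.0303, 0.018])
([490.8, 103.3], 241, [0.5214, -0.0531, 0.018])
([254.2, 150.5], 452, [0.5855, -0.3055, 0.018])
([486.2, 165.5], 259, [0.5903, -0.0486, 0.018])
([250.4, 219.2], 329, [0.6502, -0.3084, 0.018])
```

Request:
servo_tool --deltas '[[[50,0.001,-0.0045,-0.018,-3.3],[50,0,0,-0.018,0],[50,0,0,-0.018,0],[50,0,0,-0.018,0],[50,0,0,-0.018,0],[50,0,0,-0.018,0],[50,0,0,-0.014,0],[50,0,0,-0.0068,0]]]'

```text
time: 32.1
tool_pos: [0.6168, -0.3064, 0.0138]
tool_rot: [-0.001, 0.023, 1.0, 0.001]
contact_force: [-0.1, 0.0, -0.5]
gripper_width: 0.503
grasp_force: 0.0
```

Request:
servo_tool --deltas '[[[0,0,0,0,0],[0,0,0,0,0],[0,0,0,0,0],[0,0,0,0,0],[0,0,0,0,0],[0,0,0,0,0],[0,0,0,0,0],[0,0,0,0,0]]]'

```text
time: 32.9
tool_pos: [0.6177, -0.307, 0.0163]
tool_rot: [-0.0, 0.023, 1.0, 0.0]
contact_force: [-0.5, 0.1, -0.8]
gripper_width: 0.264
grasp_force: 58.8
```

Request:
servo_tool --deltas '[[[0,0,0,0.018,0],[0,0,0,0.018,0],[0,0,0,0.018,1],[0,0,0,0.018,1],[0,0,0,0.018,1],[0,0,0,0.018,1],[0,0,0,0.018,1],[0,0,0,0.018,1.5]]]'

```text
time: 33.7
tool_pos: [0.6177, -0.3071, 0.1619]
tool_rot: [0.0, -0.035, 0.999, -0.0]
contact_force: [0.3, 0.6, -1.0]
gripper_width: 0.267
grasp_force: 58.9
```

Request:
servo_tool --deltas '[[[0,-0.0065,0.0229,0,0],[0,-0.0065,0.0229,0,0],[0,-0.0065,0.0229,0,0],[0,-0.0065,0.0229,0,0],[0,-0.0065,0.0229,0,0],[0,-0.0065,0.0229,0,0],[0,-0.0065,0.0229,0,0],[0,-0.0061,0.0232,0,0]]]'

```text
time: 34.5
tool_pos: [0.5658, -0.1227, 0.161]
tool_rot: [0.0, -0.034, 0.999, -0.0]
contact_force: [0.5, 0.3, -1.4]
gripper_width: 0.258
grasp_force: 59.0
```

Request:
servo_tool --deltas '[[[0,0,0,0,0],[0,0,0,0,0],[0,0,0,0,0],[0,0,0,0,0],[0,0,0,0,0],[0,0,0,0,0],[0,0,0,0,0],[0,0,0,0,0]]]'

```text
time: 35.3
tool_pos: [0.5661, -0.1237, 0.1602]
tool_rot: [-0.0, -0.034, 0.999, -0.0]
contact_force: [0.0, 0.2, -0.7]
gripper_width: 0.264
grasp_force: 59.1
```

```bash
python3 - <<'E'
from h import *
f=shot("wrist","w11"); print(f["tp"],np.degrees(2*np.arctan2(f["tr"][2],f["tr"][1]))); held(f)
E
```

```text
[ 0.56613525 -0.12370095  0.16024772] 183.87127454797024
held tool-frame x 1/99% [-0.0368 -0.0361  0.0398  0.0398] 5692
(-0.02, -0.013) 372 [-0.0102 -0.0098]
(0.013, 0.02) 549 [-0.0103 -0.0099]
(0.026, 0.034) 703 [-0.0113 -0.0109]
(0.034, 0.05) 1066 [-0.0111 -0.0106]
```

Request:
servo_tool --deltas '[[[0,-0.001,0,-0.014,0],[0,0,0,-0.014,0],[0,0,0,-0.014,0],[0,0,0,-0.014,0],[0,0,0,-0.014,0],[0,0,0,-0.014,0],[0,0,0,-0.014,0],[0,0,0,-0.0055,0]]]'

```text
time: 36.15
tool_pos: [0.5641, -0.1232, 0.0545]
tool_rot: [-0.001, -0.034, 0.999, 0.001]
contact_force: [0.1, -0.8, -1.7]
gripper_width: 0.258
grasp_force: 59.1
```

Request:
servo_tool --deltas '[[[0,-0.002,0,0,0],[0,-0.002,0,0,0],[0,-0.002,0,0,0],[0,-0.002,-0.0005,0,0],[0,-0.002,0,0,0],[0,-0.003,0,0,0],[0,-0.003,-0.0005,0,0],[0,0,0,0,0]]]'

```text
time: 36.95
tool_pos: [0.5497, -0.1246, 0.0576]
tool_rot: [0.001, -0.034, 0.999, -0.0]
contact_force: [5.8, 1.1, -0.2]
gripper_width: 0.259
grasp_force: 59.1
```

Request:
servo_tool --deltas '[[[0,0,0,-0.003,0],[0,0,0,-0.003,0],[0,0,0,-0.003,0],[0,0,0,-0.003,0],[0,0,0,-0.003,0],[0,0,0,-0.003,0],[0,0,0,0,0],[0,0,0,0,0]]]'

```text
time: 37.75
tool_pos: [0.5494, -0.1247, 0.0385]
tool_rot: [0.0, -0.034, 0.999, -0.0]
contact_force: [5.4, 1.0, -1.2]
gripper_width: 0.261
grasp_force: 59.3
```

Request:
servo_tool --deltas '[[[0,0,0,-0.001,0],[0,0,0,-0.001,0],[0,0,0,-0.001,0],[0,0,0,-0.001,0],[0,0,0,0,0],[0,0,0,0,0],[0,0,0,0,0],[0,0,0,0,0]]]'

```text
time: 38.55
tool_pos: [0.55, -0.1241, 0.0376]
tool_rot: [0.0, -0.034, 0.999, 0.001]
contact_force: [-1.1, 5.9, 17.5]
gripper_width: 0.262
grasp_force: 61.2
```

Request:
servo_tool --deltas '[[[0,0,0,0.002,0],[42,0,0,0,0],[42,0,0,0,0],[42,0,0,0,0],[42,0,0,0,0],[42,0,0,0.005,0],[42,0,0,0.015,0],[42,0,0,0.02,0]]]'

```text
time: 39.35
tool_pos: [0.5485, -0.1244, 0.0771]
tool_rot: [-0.001, -0.034, 0.999, 0.0]
contact_force: [-0.2, 0.5, 0.5]
gripper_width: 0.424
grasp_force: 0.0
```

Request:
servo_tool --deltas '[[[42,0,0,0.03,0],[42,0,0,0.03,0],[0,0,0,0.03,0],[0,0,0,0.03,0],[0,0,0,0.03,0],[0,0,0,0.03,0],[0,0,0,0.03,0],[0,0,0,0.01,0]]]'

```text
time: 40.15
tool_pos: [0.5504, -0.125, 0.3026]
tool_rot: [0.004, -0.034, 0.999, -0.002]
contact_force: [0.9, -0.2, 0.2]
gripper_width: -0.002
grasp_force: 0.0
```

```bash
python3 - <<'E'
from h import *
f=shot("wrist","w12"); g=shot("side","s12"); c=shot("scene","c12"); print(f["tp"])
for y in(-.056,0,.056): print(y); seat(f,y)
O=np.array([.554,-.068]); a=.068; Rm=np.array([[np.cos(a),-np.sin(a)],[np.sin(a),np.cos(a)]])
for n,W in(("w",wcloud(f)),("side",cloud(g)),("scene",cloud(c)),("w1",wcloud(load("w1"))),("scene0",cloud(load("scene0")))):
    B=(W[...,:2]-O)@Rm; z=W[...,2]; m=(B[...,0]>.06)&(B[...,0]<.2)&(abs(B[...,1])<.11)&(z>.2)&(z<.26); q=np.c_[B[m],z[m]]
    print(n,len(q), np.percentile(q,[2,50,98],axis=0).round(3).tolist() if len(q)>5 else "")
a=cv2.resize(f["pixels"][:,:,::-1],(512,384)); b=cv2.resize(c["pixels"][130:274,230:338,::-1],(288,384),interpolation=cv2.INTER_CUBIC)
cv2.imwrite("pics/p12.png",np.hstack([a,b]))
E
```

```text
[ 0.5503948  -0.12502269  0.30258921]
-0.056
-36 64 [0.0476 0.0493]
-28 53 [0.0475 0.0492]
-15 59 [0.0464 0.0483]
15 53 [0.0451 0.0476]
28 49 [0.0466 0.048 ]
36 47 [0.0465 0.048 ]
0
-36 50 [0.0474 0.0487]
-28 51 [0.0477 0.0489]
-15 53 [0.0455 0.0477]
15 50 [0.0455 0.0473]
28 47 [0.0474 0.0487]
36 43 [0.0464 0.0476]
0.056
-36 48 [0.0469 0.0483]
-28 45 [0.0467 0.0488]
-15 56 [0.0458 0.0472]
15 46 [0.0455 0.0475]
28 49 [0.0471 0.0483]
36 33 [0.0467 0.0478]
w 1084 [[0.077, 0.033, 0.201], [0.078, 0.07, 0.214], [0.085, 0.102, 0.222]]
side 468 [[0.077, -0.093, 0.201], [0.08, 0.014, 0.216], [0.121, 0.106, 0.226]]
scene 475 [[0.077, -0.101, 0.201], [0.081, -0.009, 0.219], [0.121, 0.094, 0.228]]
w1 4754 [[0.078, -0.092, 0.207], [0.084, 0.003, 0.222], [0.122, 0.097, 0.227]]
scene0 486 [[0.077, -0.1, 0.201], [0.081, -0.008, 0.218], [0.121, 0.097, 0.228]]
```

View pics/p12.png

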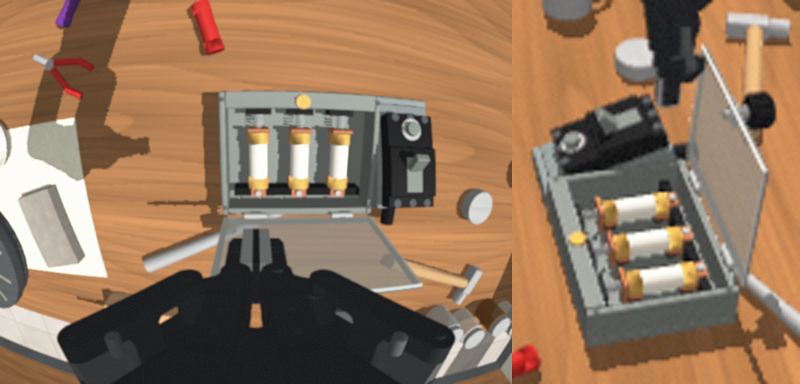

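Request:
servo_tool --deltas '[[[0,0.0145,0.0006,0,0],[0,0.0145,0.0006,0,0],[0,0.0145,0.0006,0,0],[0,0.0145,0.0006,0,0],[0,0.0145,0.0006,0,0],[0,0.0145,0.0006,0,0],[0,0.0145,0.0006,0,0],[0,0.0145,0.0006,0,0]]]'

```text
time: 41.1
tool_pos: [0.6647, -0.1195, 0.2934]
tool_rot: [-0.002, -0.034, 0.999, 0.001]
contact_force: [-0.2, -1.1, 0.2]
gripper_width: 0.004
grasp_force: 0.0
```

Request:
servo_tool --deltas '[[[0,0,0,0,0],[0,0,0,-0.0141,0],[0,0,0,-0.0141,0],[0,0,0,-0.0141,0],[0,0,0,-0.0141,0],[0,0,0,-0.0141,0],[0,0,0,-0.0141,0],[0,0,0,-0.0141,0]]]'

```text
time: 41.9
tool_pos: [0.665, -0.1198, 0.1968]
tool_rot: [-0.0, -0.034, 0.999, 0.0]
contact_force: [-0.5, 0.4, 0.0]
gripper_width: -0.001
grasp_force: 0.0
```

Request:
servo_tool --deltas '[[[0,-0.007,-0.0005,-0.001,0],[0,-0.007,-0.0005,-0.001,0],[0,-0.007,-0.0005,-0.001,0],[0,-0.007,-0.0005,-0.001,0],[0,-0.007,-0.0005,-0.001,0],[0,-0.007,-0.0005,-0.001,0],[0,-0.007,-0.0005,-0.001,0],[0,-0.007,-0.0005,-0.001,0]]]'

```text
time: 42.7
tool_pos: [0.6085, -0.1239, 0.19]
tool_rot: [-0.0, -0.034, 0.999, -0.0]
contact_force: [1.3, -1.0, -1.0]
gripper_width: -0.003
grasp_force: 0.4
```

Request:
servo_tool --deltas '[[[0,-0.0075,-0.0005,0,0],[0,-0.0075,-0.0005,0,0],[0,-0.0075,-0.0005,0,0],[0,-0.0075,-0.0005,0,0],[0,-0.0075,-0.0005,-0.001,0],[0,-0.0075,-0.0005,-0.001,0],[0,-0.0075,-0.0005,-0.001,0],[0,-0.0075,-0.0005,-0.001,0]]]'

```text
time: 43.5
tool_pos: [0.5484, -0.1278, 0.1859]
tool_rot: [-0.0, -0.034, 0.999, 0.0]
contact_force: [-0.0, -0.5, -0.6]
gripper_width: -0.006
grasp_force: 0.0
```

Request:
servo_tool --deltas '[[[0,-0.0075,-0.0005,-0.003,0],[0,-0.0075,-0.0005,-0.003,0],[0,0,0,0,0],[0,0,0,0,0],[0,0,0,0,0],[0,0,0,0,0],[0,0,0,0,0],[0,0,0,0,0]]]'

```text
time: 44.3
tool_pos: [0.5343, -0.1288, 0.1801]
tool_rot: [0.0, -0.034, 0.999, -0.0]
contact_force: [0.2, 0.3, 0.3]
gripper_width: 0.005
grasp_force: 0.0
```

```bash
cat >> h.py <<'E'
def cover(tag):
    O=np.array([.554,-.068]); a=.068; Rm=np.array([[np.cos(a),-np.sin(a)],[np.sin(a),np.cos(a)]])
    g=shot("side",tag); p=g["pixels"].astype(int); W=cloud(g); B=(W[...,:2]-O)@Rm; z=W[...,2]
    k=(p.max(-1)<50)&(abs(B[...,1])<.035)&(B[...,0]>-.13)&(B[...,0]<.2)&(z>.05)&(z<.25)
    print("dark knob pts",k.sum(),np.percentile(np.c_[B[k],z[k]],[5,50,95],axis=0).round(3).tolist() if k.sum()>5 else "")
    for x in(-.085,-.06,-.03,0,.03,.06):
        m=(abs(B[...,0]-x)<.008)&(abs(abs(B[...,1])-.06)<.04); print(x,m.sum(),np.percentile(z[m],[20,50,80]).round(3) if m.sum()>4 else "")
E
python3 -c "
from h import *
cover('s13')"
```

```text
dark knob pts 126 [[-0.084, -0.029, 0.118], [-0.067, 0.011, 0.132], [-0.024, 0.021, 0.244]]
-0.085 770 [0.053 0.094 0.48 ]
-0.06 579 [0.089 0.346 0.475]
-0.03 682 [0.083 0.266 0.367]
0 349 [0.075 0.078 0.353]
0.03 215 [0.069 0.07  0.073]
0.06 175 [0.063 0.064 0.066]
```

Request:
servo_tool --deltas '[[[60,0,0,0.02,0],[60,0,0,0.02,0],[60,-0.01,0.009,0.02,0],[60,-0.01,0.009,0.01,0],[60,-0.01,0.009,0,0],[60,-0.01,0.009,0,0],[60,-0.01,0.009,0,0],[60,-0.01,0.01,0,0]]]'

```text
time: 45.15
tool_pos: [0.4728, -0.0729, 0.2488]
tool_rot: [-0.001, -0.034, 0.999, 0.0]
contact_force: [0.3, 0.3, -0.8]
gripper_width: 0.599
grasp_force: 0.0
```

Request:
servo_tool --deltas '[[[60,0,0,0,0],[60,0,0,0,0],[60,0,0,0,0],[60,0,0,0,0],[60,0,0,0,0],[60,0,0,0,0],[60,0,0,0,0],[60,0,0,0,0]]]'

```text
time: 45.95
tool_pos: [0.4742, -0.0738, 0.2501]
tool_rot: [-0.0, -0.034, 0.999, -0.0]
contact_force: [-0.3, 0.2, 0.1]
gripper_width: 0.602
grasp_force: 0.0
```

```bash
python3 - <<'E'
from h import *
cover('s14'); f=shot("wrist","w14"); print(f["tp"])
cv2.imwrite("pics/p14.png",cv2.resize(f["pixels"][:,:,::-1],(768,576)))
O=np.array([.554,-.068]); a=.068; Rm=np.array([[np.cos(a),-np.sin(a)],[np.sin(a),np.cos(a)]])
W=wcloud(f); B=(W[...,:2]-O)@Rm; z=W[...,2]; m=(z>.08)&(z<.13)&(abs(B[...,0]+.08)<.04)&(abs(B[...,1])<.04)
q=np.c_[W[m]]; print(len(q),np.percentile(q,[2,50,98],axis=0).round(4).tolist())
t=q[q[:,2]>np.percentile(q[:,2],60)-.003]; print("top c",((t.min(0)+t.max(0))/2).round(4), cv2.minEnclosingCircle(t[:,:2].astype(np.float32)))
E
```

```text
dark knob pts 93 [[-0.095, -0.003, 0.085], [-0.083, 0.015, 0.099], [-0.068, 0.021, 0.103]]
-0.085 1403 [0.062 0.347 0.497]
-0.06 690 [0.063 0.448 0.53 ]
-0.03 336 [0.06  0.062 0.522]
0 182 [0.06  0.061 0.062]
0.03 173 [0.06  0.061 0.062]
0.06 188 [0.06  0.061 0.063]
[ 0.47416475 -0.07383547  0.25011047]
1163 [[0.4572, -0.0904, 0.0842], [0.4719, -0.0739, 0.1015], [0.4898, -0.057, 0.1032]]
top c [ 0.473  -0.0734  0.1012] ((0.4735791087150574, -0.07390733808279037), 0.01872246526181698)
```

View pics/p14.png

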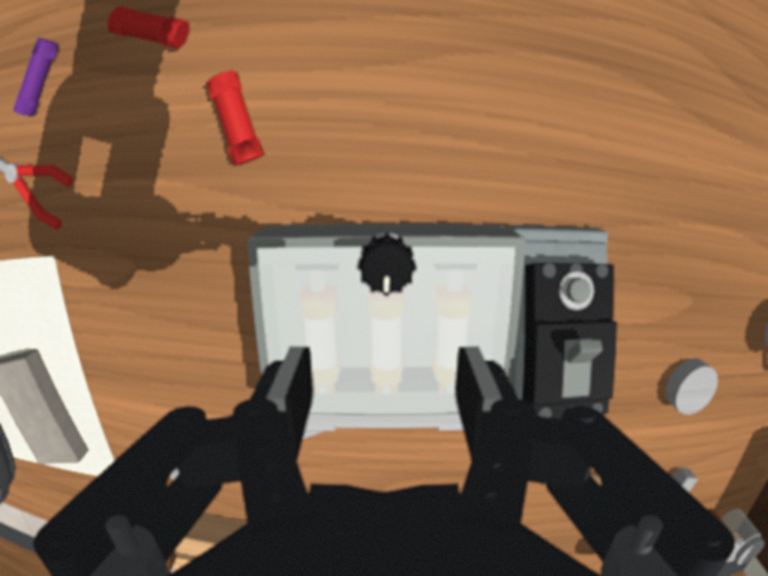

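Request:
servo_tool --deltas '[[[60,0,0,-0.022,0],[60,0,0,-0.022,0],[60,0,0,-0.022,0],[60,0,0,-0.022,0],[60,0,0,-0.022,0],[60,0,0,-0.022,0],[60,0,0,-0.014,0],[60,0,0,-0.008,0]]]'

```text
time: 46.85
tool_pos: [0.4735, -0.0736, 0.0947]
tool_rot: [-0.001, -0.034, 0.999, 0.0]
contact_force: [-0.6, -0.0, 0.4]
gripper_width: 0.598
grasp_force: 0.0
```

Request:
servo_tool --deltas '[[[0,0,0,0,0],[0,0,0,0,0],[0,0,0,0,0],[0,0,0,0,0],[0,0,0,0,0],[0,0,0,0,0],[0,0,0,0,0],[0,0,0,0,0]]]'

```text
time: 47.65
tool_pos: [0.4736, -0.0724, 0.0963]
tool_rot: [-0.001, -0.034, 0.999, 0.002]
contact_force: [-2.5, 5.3, -2.4]
gripper_width: 0.4
grasp_force: 59.8
```

Request:
servo_tool --deltas '[[[0,0,0,-0.003,0],[0,0,0,-0.003,0],[0,0,0,-0.003,0],[0,0,0,-0.003,0],[0,0,0,-0.001,0],[0,0,0,0,0],[0,0,0,0,0],[0,0,0,0,0]]]'

```text
time: 48.45
tool_pos: [0.4737, -0.0725, 0.0841]
tool_rot: [-0.001, -0.034, 0.999, 0.002]
contact_force: [-3.5, 5.3, 3.4]
gripper_width: 0.395
grasp_force: 60.2
```

Request:
servo_tool --deltas '[[[0,0,0,0,-8],[0,0,0,0,-8],[0,0,0,0,-8],[0,0,0,0,-8],[0,0,0,0,-8],[0,0,0,0,-8],[0,0,0,0,-8],[0,0,0,0,-8]]]'

```text
time: 49.25
tool_pos: [0.4744, -0.0709, 0.0843]
tool_rot: [-0.002, 0.504, 0.864, 0.003]
contact_force: [-1.3, 12.3, 2.9]
gripper_width: 0.394
grasp_force: 60.2
```

Request:
servo_tool --deltas '[[[0,0,0,0,-8],[0,0,0,0,-8],[0,0,0,0,-8],[0,0,0,0,-8],[0,0,0,0,-8],[0,0,0,0,-8],[0,0,0,0,-8],[0,0,0,0,0]]]'

```text
time: 50.05
tool_pos: [0.476, -0.0708, 0.0851]
tool_rot: [-0.002, 0.849, 0.528, 0.004]
contact_force: [1.2, 13.0, 3.2]
gripper_width: 0.397
grasp_force: 60.3
```

```bash
python3 -c "
from plant import manip; import numpy as np
s=manip.state(); print({k:np.round(s[k],3).tolist() for k in('joint_pos','contact_force','ft_torque','tool_pos','tool_rot')}, np.degrees(2*np.arctan2(s['tool_rot'][2],s['tool_rot'][1])))"
```

```text
{'joint_pos': [-0.307, -0.14, 2.081, 0.009, 1.199, 0.149], 'contact_force': [1.185, 12.962, 3.222], 'ft_torque': [2.257, -0.274, 0.031], 'tool_pos': [0.476, -0.071, 0.085], 'tool_rot': [-0.002, 0.849, 0.528, 0.004]} 63.71301571624693
```

Request:
servo_tool --deltas '[[[0,0,0.0015,0,-8],[0,0,0.001,0,-8],[0,0,0,0,-8],[0,0,0,0,-4],[0,0,0,0,-2],[0,0,0,0,-2],[0,0,0,0,0],[0,0,0,0,0]]]'

```text
time: 50.85
tool_pos: [0.4766, -0.0709, 0.0849]
tool_rot: [0.001, 0.961, 0.277, 0.003]
contact_force: [6.0, 3.7, -2.9]
gripper_width: 0.4
grasp_force: 60.2
```

```bash
python3 -c "
from plant import manip; import numpy as np
s=manip.state(); print({k:np.round(s[k],3).tolist() for k in('joint_pos','contact_force','ft_torque','tool_pos','tool_rot')}, np.degrees(2*np.arctan2(s['tool_rot'][2],s['tool_rot'][1])))"
```

```text
{'joint_pos': [-0.303, -0.14, 2.081, 0.002, 1.195, 0.706], 'contact_force': [6.02, 3.715, -2.903], 'ft_torque': [0.756, -0.825, 1.361], 'tool_pos': [0.477, -0.071, 0.085], 'tool_rot': [0.001, 0.961, 0.277, 0.003]} 32.13123964633693
```

Request:
servo_tool --deltas '[[[0,0,0,0,-3],[0,0,0,0,-2],[0,0,0,0,0],[0,0,0,0,2],[65,0,0,0,0],[65,0,0,0,0],[65,0,0,0,0],[65,0,0,0.01,0]]]'

```text
time: 51.65
tool_pos: [0.4729, -0.0709, 0.092]
tool_rot: [-0.001, 0.969, 0.249, -0.001]
contact_force: [0.8, -0.1, -0.1]
gripper_width: 0.646
grasp_force: 0.0
```

Request:
servo_tool --deltas '[[[65,0,0,0.03,0],[65,0,0,0.03,0],[65,0,0,0.03,0],[65,0,0,0.03,0],[65,0,0,0.03,0],[65,0,0,0,0],[65,0,0,0,0],[65,0,0,0,0]]]'

```text
time: 52.45
tool_pos: [0.4735, -0.0711, 0.242]
tool_rot: [-0.001, 0.968, 0.249, -0.001]
contact_force: [-0.8, 0.7, -0.5]
gripper_width: 0.647
grasp_force: 0.0
```

```bash
python3 - <<'E'
from h import *
cover('s15'); f=shot("wrist","w15"); print(f["tp"])
O=np.array([.554,-.068]); a=.068; Rm=np.array([[np.cos(a),-np.sin(a)],[np.sin(a),np.cos(a)]])
W=wcloud(f); B=(W[...,:2]-O)@Rm; z=W[...,2]; m=(z>.07)&(z<.13)&(abs(B[...,0]+.08)<.025)&(abs(B[...,1])<.025)
q=W[m]; print(len(q),np.percentile(q,[2,50,98],axis=0).round(4).tolist())
cv2.imwrite("pics/p15.png",cv2.resize(f["pixels"][:,:,::-1],(768,576)))
E
```

```text
dark knob pts 104 [[-0.096, -0.019, 0.075], [-0.08, 0.013, 0.088], [-0.066, 0.021, 0.244]]
-0.085 1144 [0.061 0.387 0.508]
-0.06 740 [0.062 0.432 0.52 ]
-0.03 336 [0.06  0.062 0.511]
0 187 [0.059 0.06  0.062]
0.03 175 [0.06  0.061 0.062]
0.06 177 [0.06  0.061 0.063]
[ 0.47333887 -0.07102031  0.24156865]
1144 [[0.4593, -0.0893, 0.0734], [0.4769, -0.072, 0.0903], [0.4922, -0.0559, 0.0919]]
```

View pics/p15.png

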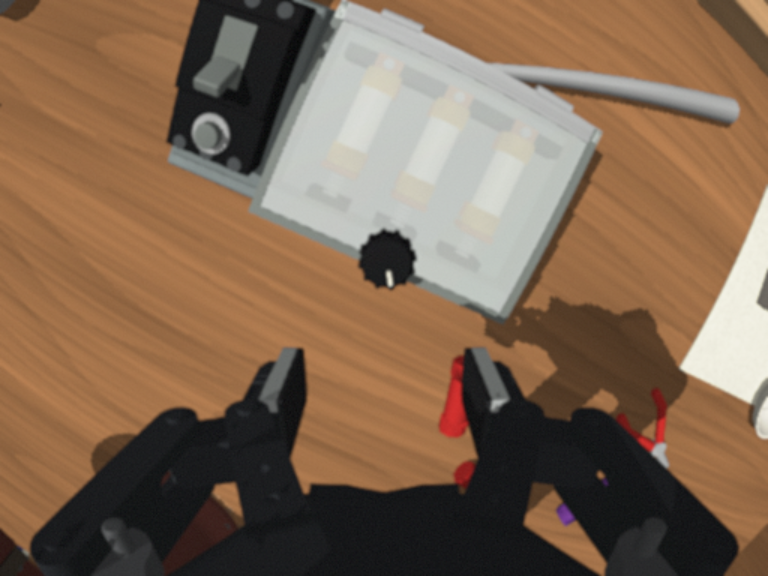

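Request:
servo_tool --deltas '[[[0,0.0037,0.019,0,-5],[0,0.0037,0.019,0,-5],[0,0.0037,0.019,0,-5],[0,0.0037,0.019,0,-5],[0,0.0037,0.019,0,-5],[0,0.0037,0.019,0,0],[0,0.0037,0.019,0,0],[0,0.0034,0.0187,0,0]]]'

```text
time: 53.35
tool_pos: [0.5029, 0.0812, 0.2417]
tool_rot: [-0.0, 0.999, 0.034, -0.001]
contact_force: [-0.5, 0.2, 0.2]
gripper_width: 0.002
grasp_force: 0.0
```

Request:
servo_tool --deltas '[[[0,0,0,0,0],[0,0,0,-0.025,0],[0,0,0,-0.025,0],[0,0,0,-0.025,0],[0,0,0,-0.025,0],[0,0,0,-0.025,0],[0,0,0,-0.018,0],[0,0,0,-0.01,0]]]'

```text
time: 54.15
tool_pos: [0.5016, 0.0797, 0.0873]
tool_rot: [0.0, 0.999, 0.034, -0.002]
contact_force: [-0.8, -0.4, -0.9]
gripper_width: -0.0
grasp_force: 0.0
```

Request:
servo_tool --deltas '[[[0,0,0,0,0],[0,0.004,0.0003,0.001,0],[0,0.004,0.0003,0.001,0],[0,0.004,0.0003,0.001,0],[0,0.004,0.0003,0.001,0],[0,0.004,0.0003,0.001,0],[0,0.004,0.0003,0.001,0],[0,0,0,0,0]]]'

```text
time: 54.95
tool_pos: [0.529, 0.0823, 0.0979]
tool_rot: [0.0, 0.999, 0.034, 0.002]
contact_force: [-0.7, 0.5, 1.3]
gripper_width: -0.001
grasp_force: 0.3
```

Request:
servo_tool --deltas '[[[0,0.003,0.0002,0.001,0],[0,0.003,0.0002,0.001,0],[0,0.003,0.0002,0.001,0],[0,0.003,0.0002,0.001,0],[0,0.003,0.0002,0.001,0],[0,0.003,0.0002,0.001,0],[0,0,0,0,0],[0,0,0,0,0]]]'

```text
time: 55.75
tool_pos: [0.5455, 0.0834, 0.102]
tool_rot: [0.0, 0.999, 0.034, -0.0]
contact_force: [-1.9, -0.0, 0.0]
gripper_width: 0.003
grasp_force: 0.7
```

Request:
servo_tool --deltas '[[[0,0.001,0,0,0],[0,0.001,0,0,0],[0,0.001,0,0,0],[0,0.001,0,0,0],[0,0,0,0,0],[0,0,0,0,0],[0,0,0,0,0],[0,0,0,0,0]]]'

```text
time: 56.55
tool_pos: [0.5471, 0.0835, 0.1018]
tool_rot: [-0.0, 0.999, 0.034, -0.003]
contact_force: [-10.5, -0.1, 5.6]
gripper_width: 0.006
grasp_force: 5.9
```

Request:
servo_tool --deltas '[[[0,0.001,0,0,0],[0,0.001,0,0,0],[0,0,0,0,0],[0,0,0,0,0],[0,-0.005,0,0,0],[0,-0.01,0,0,0],[0,-0.01,0,0,0],[0,0,0,0,0]]]'

```text
time: 57.35
tool_pos: [0.5256, 0.0835, 0.1021]
tool_rot: [-0.0, 0.999, 0.034, 0.0]
contact_force: [0.8, -0.1, -0.6]
gripper_width: 0.001
grasp_force: 0.0
```

Request:
servo_tool --deltas '[[[0,-0.005,0,0.02,0],[0,0,0,0.03,0],[0,0,0,0.03,0],[0,0,0,0.03,0],[0,-0.02,0,0.03,0],[0,-0.03,0,0,0],[0,-0.03,0,0,0],[0,0,0,0,0]]]'

```text
time: 58.15
tool_pos: [0.4397, 0.0836, 0.2424]
tool_rot: [-0.0, 0.999, 0.034, 0.001]
contact_force: [1.2, 0.2, 0.0]
gripper_width: 0.005
grasp_force: 0.0
```

```bash
python3 - <<'E'
from h import *
f=shot("wrist","w16"); g=shot("scene","c16"); s=shot("side","s16"); print(f["tp"])
a=cv2.resize(f["pixels"][:,:,::-1],(512,384)); b=cv2.resize(s["pixels"][110:250,170:275,::-1],(288,384),interpolation=cv2.INTER_CUBIC)
cv2.imwrite("pics/p16.png",np.hstack([a,b]))
O=np.array([.554,-.068]); al=.068; Rm=np.array([[np.cos(al),-np.sin(al)],[np.sin(al),np.cos(al)]])
for W in(wcloud(f),cloud(g),cloud(s)):
    B=(W[...,:2]-O)@Rm; z=W[...,2]; m=(abs(B[...,1]-.1517)<.012)&(abs(B[...,0])<.045)&(z>.09)&(z<.13); q=np.c_[B[m],z[m]]; print(len(q),np.percentile(q,[5,50,95],axis=0).round(3).tolist() if len(q)>3 else "")
E
```

```text
[0.43968566 0.08361915 0.24237595]
703 [[0.01, 0.142, 0.09], [0.02, 0.152, 0.098], [0.043, 0.162, 0.114]]
79 [[0.01, 0.142, 0.091], [0.019, 0.148, 0.096], [0.042, 0.161, 0.115]]
58 [[0.01, 0.145, 0.091], [0.018, 0.154, 0.1], [0.043, 0.163, 0.114]]
```

View pics/p16.png

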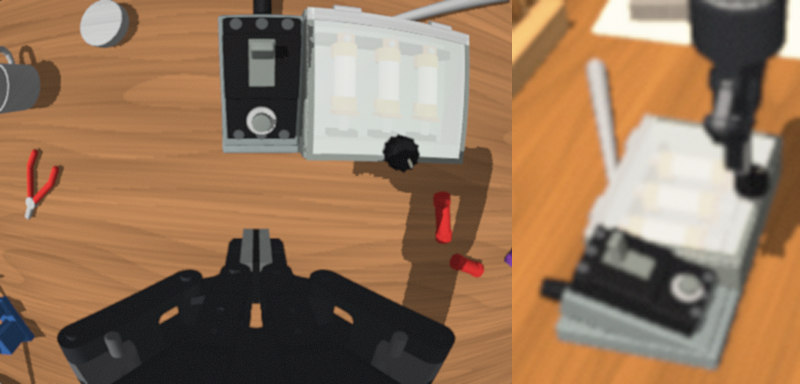

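```bash
python3 -c "
from plant import manip; print(manip.job_done())"
```

```text
the job is handed in; nothing more can be done
None
```

The job is handed in at about 58 s of 210 s. I pressed the test button and the lever dropped, then fitted all three fuses in their own bays, held level rather than tipped in. Then I shut the cover, turned the knob in to its stop, and lifted the lever last; it stayed up. I did not touch the mug, and no result came back.

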